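Sweep the bar offcuts into the scrap tray

TASK

Keep the fingers shut and sweep the three bare metal bar offcuts across the dark bench plate, over its edge and into the red scrap tray that stands against one side of it; push them only, do not pinch or pick any up. Leave the brass bushing and the blue V-block standing where they are, and let nothing land in the wooden rack on the other side.

Things in the scene. Friction and masses are not known exactly. Their poses are not given: they have to be found in the camera images.
- plate: Fixed dark steel bench plate, 240 x 240 mm and 40 mm high (flat top at z = 0.040, no rim). Origin: centre of its underside, on the bench. Its x axis runs away from the robot and its y axis to the robot's left, apart from a yaw of up to about 15 degrees. The scrap tray stands against its +y or its -y side, the wooden rack against the opposite one.
- scrap_tray: Fixed red open-topped tray, 230 mm (its x) by 120 mm (its y) outside, 36 mm high (rim 4 mm below the plate's top), walls and floor 3 mm thick. Origin: centre of its underside, 182 mm from the plate's centre along the plate's +y or -y axis (2 mm gap to the plate) and up to 10 mm off it along x. Same yaw as the plate. The offcuts belong in it.
- rack: Fixed light wooden block, 230 mm (its x) by 120 mm (its y), 34 mm high, with small finished brass bushes fixed in it whose tops are 52 mm above the bench. Origin: centre of its underside, 182 mm from the plate's centre on the side away from the tray, up to 10 mm off it along x. Same yaw as the plate. Not for the offcuts.
- square_offcut: Loose silvery sawn slice of square bar, 24 x 24 mm, 16 mm thick, about 70 g (varies), lying flat on the plate at any yaw. Origin: its middle (8 mm above the plate). Starts within 60 mm of the plate's centre line along y. The three offcuts start in three rows parallel to the plate's y axis, 45 mm apart, at about -70, -25 and +20 mm along the plate's x, one offcut to a row; which one is in which row varies.
- hex_offcut: Loose silvery sawn slice of hexagonal bar, 26 mm across flats (30 mm across corners), 16 mm thick, about 75 g (varies), lying flat on the plate in a row as described for the square offcut. Origin: its middle.
- round_offcut: Loose silvery sawn slice of round bar, 28 mm in diameter, 16 mm thick, about 75 g (varies), lying flat on the plate in a row as described for the square offcut; it can slip round a narrow pusher. Origin: its middle.
- bushing: Loose finished brass bushing standing upright on the plate near its far (+x) edge: flange 38 mm in diameter and 6 mm high, body 26 mm in diameter, 34 mm high in all. Origin: centre of its underside. Must stay where it is.
- vblock: Loose blue steel V-block standing on the plate near its far (+x) edge, 50 x 36 mm, 34 mm high, open V along its own x on top. Origin: centre of its underside. Must stay where it is.
There are look-alikes about, which are no part of the job. What is shaped like the round_offcut but green is not meant.

How it is judged:
By the outcome, as a careful person would: the job done as asked, in the order asked, and still so for the second after the job is handed in, with the robot touching nothing.
It also fails if it takes over 51 s, if anything falls off the work surface, if the arm or the gripper's body presses on something with over 40 N, if the wrist force passes 120 N, or if a joint passes its speed limit or range.

ROBOT

A 6-joint arm with a two-finger parallel gripper is mounted at the origin on the work surface. World frame = base frame: x ahead of the robot, y to its left, z up, the work surface at z = 0. Lengths are in mm, angles in rad, forces in N, time in s.
With the tool pointing down it reaches from about 275 to 750 mm from the base axis. Payload 10.2 kg.
Tool frame: the origin (TCP) lies at the very end of the fingers, on their centre line; the grasp point (between the pads) lies 19 mm behind it (ctrl.pinch_z is the distance from the TCP to the grasp point, in mm); y points along the fingers, z is the direction in which the jaws open and shut, and the axes are right-handed (so a half turn about y gives the same grasp; the last joint's range is limited). The gripper opens to 85 mm and grips with 20 to 120 N. Pads are 22 mm wide; open, the fingers measure 114 mm over their backs; the gripper's body (76 mm by 85 mm) begins 54 mm behind the grasp point. The pads swing forward as they close: fully open they stand 13 mm farther back than shut.
Start: joints at [-1.381, 0.313, 1.498, -0, 1.331, -0.223], TCP at [210.605, -480.912, 201.394] pointing down, gripper open.
Joint ranges: [-2.94, 2.94], [-0.97, 2.17], [0.19, 2.56], [-1.23, 4.37], [0.02, 3.11], [-2.88, 2.88]. Speed limits (rad/s): [2.39, 2.39, 3.01, 3.14, 3.14, 3.14].

INTERFACE

Orientations are given as a unit quaternion [w, x, y, z].
In Python, from rig import sense, eyes, ctrl gives the robot as it stands. The module is installed in compiled form; this text tells all that it offers.
- The arm moves only by the shell command python3 -m handwheel 'ROWS' [FORCE]. ROWS is JSON, a list of rows, each an object of numbers: "grip": the finger opening in mm, from 0 to 85.4; "tx", "ty", "tz": the shift along the tool's x, y, z in mm; "wx", "wy", "wz": the turn, a rotation vector about the tool's x, y, z in rad. In form: [{"grip": .., "tx": .., "ty": .., "tz": .., "wx": .., "wy": .., "wz": ..}, ...]. A call has 1 to 10 rows; each row shifts and turns the commanded pose from where the row before left it, along the tool's axes as they then stand; what a row does not reach is not made up. A row lasts 1/12 s, in which the tool goes at most 41.7 mm and 7.16 degrees, less where a joint would pass 70% of its speed; a pose out of reach is approached as far as the arm can. A call is refused whole if a number of a shift passes 41.7 or a number of a turn 0.125, either way. A call with a gripper value outside its range is refused whole. The fingers move at their own pace and stop on an object; FORCE is the grip in N (left out, the last holds). Time passes only in rows, so rows that do not move let the fingers close. It gives the time, the measured TCP pose, the force and the opening at its end, in the units of the state.
- sense(): the state, without advancing time (a new reading comes with each control period).
- eyes.capture(name): name is "side" or "top" or "wrist"; returns a dict with "pixels" (420x560x3 uint8, red, green, blue), "mtx" (3x3 intrinsics, pixels), "dist" ([k1, k2, p1, p2, k3] as OpenCV has them; the pictures are not rectified), "R" (3x3) and "t" (3): a world point X has camera coordinates R X + t. Camera axes: x right, y down, z forward; pixel columns grow to the right and rows downward; lengths in mm; the calibration is good to about 2 mm. A picture is of the moment at which its call begins. There is no depth.
- ctrl.finish_job(): hands the job in, once; it reports no verdict.
The state is a dict: "time_s": time; "joints": joint angles; "dq": joint speeds; "tau": joint torques, N m; "eef_pos": TCP position; "ee_rot": TCP orientation; "force": force on the tool from outside, world axes, zero at the start; "wrist_torque": the same for the moment, N m; "grip_width": opening from 0.0 (shut) to 1.0 (fully open).
Only numpy, scipy, OpenCV 4.12 (cv2) and the standard library are available. Lean on these libraries where they do the work, as an engineer would, in place of code of your own. Each camera call takes 0.05 s, during which the arm holds its last target.

## Working session

There is one attempt and no reset: what is moved stays moved. The work goes in short steps, Python scripts to look and compute and a shell command to move; the robot and the scene stay as the last step left them, time stands still between calls to the robot, and variables do not carry over. Pictures are saved under pics/ and viewed, and the job is handed in when it is done.

```bash
mkdir -p pics
cat > h.py <<'E'
import numpy as np, cv2
from rig import sense, eyes, ctrl
def cap(n,f):
    c=eyes.capture(n); cv2.imwrite('pics/'+f,c['pixels'][:,:,::-1]); np.savez('pics/'+f+'.npz',**{k:np.array(v) for k,v in c.items()}); return c
def load(f): return dict(np.load('pics/'+f+'.npz'))
def back(c,uv,z):
    p=cv2.undistortPoints(np.array(uv,float).reshape(-1,1,2),c['mtx'],np.array(c['dist'],float)).reshape(-1,2)
    R=np.array(c['R']);t=np.array(c['t']); C=-R.T@t
    d=np.c_[p,np.ones(len(p))]@R
    return C+d*((z-C[2])/d[:,2])[:,None]
def proj(c,X):
    return cv2.projectPoints(np.array(X,float).reshape(-1,1,3),cv2.Rodrigues(np.array(c['R']))[0],np.array(c['t'],float),c['mtx'],np.array(c['dist'],float))[0].reshape(-1,2)
E
python3 - <<'E'
from h import *
print(sense())
for n in('top','side'): cap(n,n+'0.png')
E
```

```text
{'time_s': 0.0, 'joints': array([-1.38140516e+00,  3.13441411e-01,  1.49842992e+00, -1.73035020e-05,
        1.33101813e+00, -2.23437108e-01]), 'dq': array([-0.00076007, -0.00094692,  0.00051731,  0.00024828, -0.0007198 ,
        0.00100817]), 'tau': array([-7.68889822e-04, -4.12260246e+01, -2.59746695e+01, -2.57286119e-04,
        4.00969380e-03, -9.57170343e-08]), 'eef_pos': array([ 210.53983474, -480.60927621,  200.84219839]), 'ee_rot': array([ 0.14492584, -0.14492211,  0.6925545 , -0.69163744]), 'force': array([-0.08143836,  0.03644986,  0.71017949]), 'wrist_torque': array([-0.02860257,  0.04526003, -0.01927703]), 'grip_width': 1.0022751103981422}
```

View pics/top0.png

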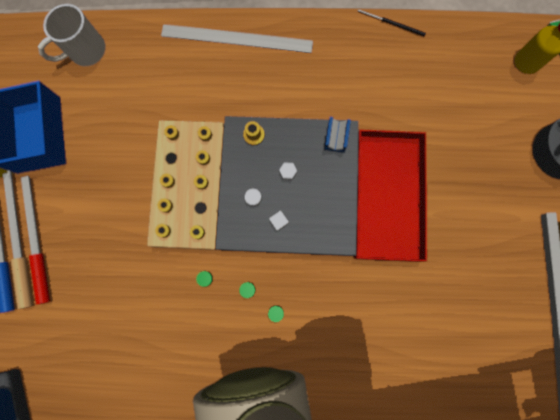

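View pics/side0.png

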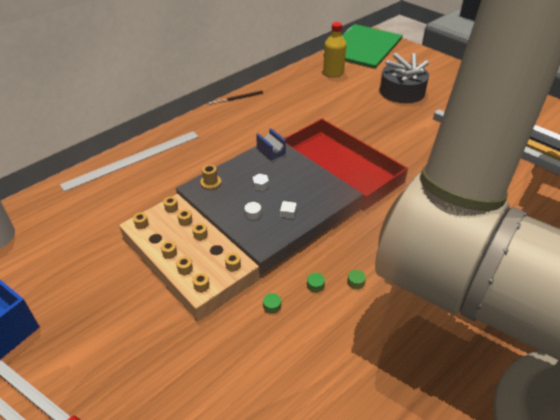

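Run:
```python
from h import *
from scipy.spatial.transform import Rotation as Ro
q=sense()['ee_rot']
print(Ro.from_quat([q[1],q[2],q[3],q[0]]).as_matrix().round(3))
```

```text
[[-0.916 -0.     0.401]
 [-0.401  0.001 -0.916]
 [-0.    -1.    -0.001]]
```

Run:
```python
import cv2
a=cv2.imread('pics/top0.png')[100:270,140:440]
a=cv2.resize(a,None,fx=2.66,fy=2.66,interpolation=cv2.INTER_CUBIC); cv2.imwrite('pics/top0z.png',a)
```

```text
(no output)
```

View pics/top0z.png

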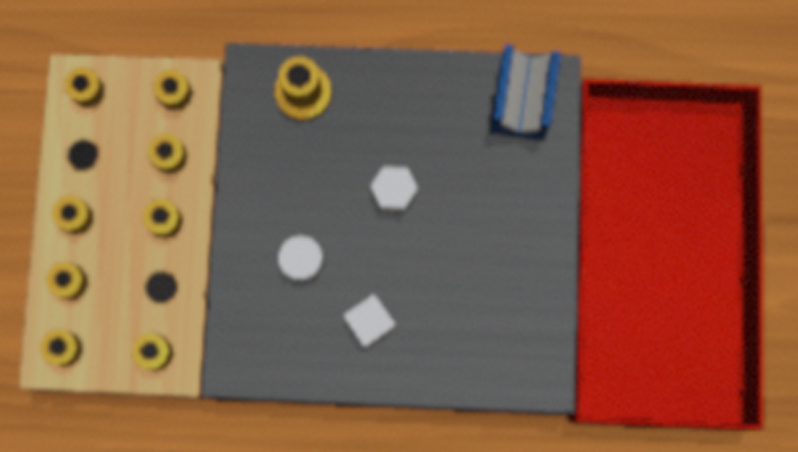

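```bash
cat > meas.py <<'E'
from h import *
from scipy.optimize import least_squares
def plate(c):
    uv=np.array([[224,117.5],[358,120.5],[357.5,254.5],[217,250]])
    return back(c,uv,40.)
def blobs(c):
    im=np.array(c['pixels']); hsv=cv2.cvtColor(im,cv2.COLOR_RGB2HSV)
    m=((hsv[...,2]>150)&(hsv[...,1]<60)).astype(np.uint8)
    n,l,s,ce=cv2.connectedComponentsWithStats(m)
    return [(s[i,4],ce[i].round(1),back(c,[ce[i]],56.)[0].round(1)) for i in range(1,n) if 40<s[i,4]<2000]
E
python3 - <<'E'
from meas import *
c=load('top0.png'); print(plate(c).round(1)); 
for b in blobs(c): print(b)
im=np.array(c['pixels']); g=im.max(2)
print('red mask'); hsv=cv2.cvtColor(im,cv2.COLOR_RGB2HSV)
m=((hsv[...,1]>200)&(hsv[...,2]>60)&((hsv[...,0]<4)|(hsv[...,0]>176))).astype(np.uint8)
m[:, :340]=0; m[:,440:]=0;m[:110]=0;m[275:]=0
cs,_=cv2.findContours(m,cv2.RETR_EXTERNAL,2); k=max(cs,key=cv2.contourArea); r=cv2.minAreaRect(k);print(r, back(c,cv2.boxPoints(r),36).round(1))
c=load('side0.png')
for b in blobs(c): print(b)
E
```

```text
[[ 699.4  126.7   40. ]
 [ 696.5 -113.2   40. ]
 [ 458.6 -110.5   40. ]
 [ 461.8  129.    40. ]]
(np.int32(279), array([287.2,   3.4]), array([916.8,  16.7,  56. ]))
(np.int32(375), array([344.4,   3.5]), array([917.5, -88.9,  56. ]))
(np.int32(778), array([427.6,   4.4]), array([ 918.8, -242.6,   56. ]))
(np.int32(203), array([502.7,   3.9]), array([ 925.2, -384.2,   56. ]))
(np.int32(266), array([59. , 23.6]), array([881. , 448.1,  56. ]))
(np.int32(104), array([135.5,   6.1]), array([914. , 301.7,  56. ]))
(np.int32(1673), array([237.5,  37.7]), array([846.6, 105.9,  56. ]))
(np.int32(195), array([287.7, 169.9]), array([599.9,  10.4,  56. ]))
(np.int32(514), array([ 11.2, 216.9]), array([510.6, 494.2,  56. ]))
(np.int32(490), array([ 29. , 214.6]), array([515.2, 461.3,  56. ]))
(np.int32(200), array([252.4, 196.3]), array([553.1,  69.4,  56. ]))
(np.int32(200), array([278.4, 219.9]), array([513.5,  24.4,  56. ]))
(np.int32(668), array([555. , 255.2]), array([ 461.4, -441. ,   56. ]))
(np.int32(444), array([229.2, 411.5]), array([202.6,  96.9,  56. ]))
red mask
((391.89862060546875
[... 671 characters left out ...]
6. ]))
(np.int32(145), array([546.6, 132. ]), array([ 312.1, -496.6,   56. ]))
(np.int32(1083), array([127.1, 161.1]), array([810.1, 159.4,  56. ]))
(np.int32(97), array([273.1, 141.4]), array([665.1, -80.7,  56. ]))
(np.int32(83), array([532.1, 151.7]), array([ 301.4, -413.5,   56. ]))
(np.int32(136), array([260.2, 178.7]), array([598.2,  12.6,  56. ]))
(np.int32(154), array([287.9, 206.5]), array([511.7,  27.1,  56. ]))
(np.int32(159), array([252.3, 207.3]), array([551.5,  71.8,  56. ]))
(np.int32(92), array([545.7, 358.1]), array([ 81.3, -14.8,  56. ]))
(np.int32(983), array([ 31.8, 393. ]), array([487.2, 487.5,  56. ]))
(np.int32(266), array([  8.5, 411.9]), array([483.1, 519.2,  56. ]))
```

```bash
python3 -m handwheel '[{"grip":0,"wy":-0.1145},{"grip":0,"wy":-0.1145},{"grip":0,"wy":-0.1145},{"grip":0,"wy":-0.1145},{"grip":0,"wy":-0.1145},{"grip":0,"wy":-0.1145},{"grip":0,"wy":-0.1145},{"grip":0,"wy":-0.1145},{"grip":0,"wy":-0.1145},{"grip":0,"wy":-0.1145}]' 40
python3 - <<'E'
from h import *
from scipy.spatial.transform import Rotation as Ro
q=sense()['ee_rot']
print(sense()['grip_width'],sense()['joints'],Ro.from_quat([q[1],q[2],q[3],q[0]]).as_matrix().round(3))
c=load('top0.png')
print(back(c,[[325,149],[345,151.5]],40).round(1))
E
```

```text
1.0004536666005481 [-1.38140971e+00  3.13395875e-01  1.49831146e+00 -8.30515787e-06
  1.33096240e+00 -2.23379707e-01] [[-0.916 -0.     0.401]
 [-0.401  0.001 -0.916]
 [-0.    -1.    -0.001]]
[[642.8 -54.6  40. ]
 [638.8 -89.8  40. ]]invalid input
```

```bash
python3 -m handwheel '[{"grip":0,"tx":0,"ty":0,"tz":0,"wx":0,"wy":-0.1145,"wz":0},{"grip":0,"tx":0,"ty":0,"tz":0,"wx":0,"wy":-0.1145,"wz":0},{"grip":0,"tx":0,"ty":0,"tz":0,"wx":0,"wy":-0.1145,"wz":0},{"grip":0,"tx":0,"ty":0,"tz":0,"wx":0,"wy":-0.1145,"wz":0},{"grip":0,"tx":0,"ty":0,"tz":0,"wx":0,"wy":-0.1145,"wz":0},{"grip":0,"tx":0,"ty":0,"tz":0,"wx":0,"wy":-0.1145,"wz":0},{"grip":0,"tx":0,"ty":0,"tz":0,"wx":0,"wy":-0.1145,"wz":0},{"grip":0,"tx":0,"ty":0,"tz":0,"wx":0,"wy":-0.1145,"wz":0},{"grip":0,"tx":0,"ty":0,"tz":0,"wx":0,"wy":-0.1145,"wz":0},{"grip":0,"tx":0,"ty":0,"tz":0,"wx":0,"wy":-0.1145,"wz":0}]' 40
python3 - <<'E'
from h import *
from scipy.spatial.transform import Rotation as Ro
q=sense()['ee_rot']
print(sense()['grip_width'],sense()['joints'],Ro.from_quat([q[1],q[2],q[3],q[0]]).as_matrix().round(3))
E
```

```text
time_s: 0.93
eef_pos: [210.6, -480.7, 201.1]
ee_rot: [0.498, -0.498, 0.502, -0.502]
force: [0.5, 0.3, 0.4]
grip_width: -0.001
-0.0008094648047306352 [-1.38139215e+00  3.13218404e-01  1.49816761e+00 -1.69173655e-05
  1.33099873e+00 -1.37408205e+00] [[-0.007 -0.     1.   ]
 [-1.     0.001 -0.007]
 [-0.001 -1.    -0.   ]]
```

```bash
python3 -m handwheel '[{"grip":0,"tx":-31.5,"ty":0,"tz":22.5,"wx":0,"wy":0,"wz":0},{"grip":0,"tx":-31.5,"ty":0,"tz":22.5,"wx":0,"wy":0,"wz":0},{"grip":0,"tx":-31.5,"ty":0,"tz":22.5,"wx":0,"wy":0,"wz":0},{"grip":0,"tx":-31.5,"ty":0,"tz":22.5,"wx":0,"wy":0,"wz":0},{"grip":0,"tx":-31.5,"ty":0,"tz":22.5,"wx":0,"wy":0,"wz":0},{"grip":0,"tx":-31.5,"ty":0,"tz":22.5,"wx":0,"wy":0,"wz":0},{"grip":0,"tx":-31.5,"ty":0,"tz":22.5,"wx":0,"wy":0,"wz":0},{"grip":0,"tx":-31.5,"ty":0,"tz":22.5,"wx":0,"wy":0,"wz":0},{"grip":0,"tx":-31.5,"ty":0,"tz":22.5,"wx":0,"wy":0,"wz":0},{"grip":0,"tx":-31.5,"ty":0,"tz":22.5,"wx":0,"wy":0,"wz":0}]'
```

```text
time_s: 1.77
eef_pos: [440.4, -167.0, 201.3]
ee_rot: [0.497, -0.497, 0.503, -0.503]
force: [0.5, -1.0, -0.3]
grip_width: 0.0
```

```bash
python3 -m handwheel '[{"grip":0,"tx":-31.5,"ty":12,"tz":22.5,"wx":0,"wy":0,"wz":0},{"grip":0,"tx":-31.5,"ty":12,"tz":22.5,"wx":0,"wy":0,"wz":0},{"grip":0,"tx":-31.5,"ty":12,"tz":22.5,"wx":0,"wy":0,"wz":0},{"grip":0,"tx":-31.5,"ty":12,"tz":22.5,"wx":0,"wy":0,"wz":0},{"grip":0,"tx":-31.5,"ty":12,"tz":22.5,"wx":0,"wy":0,"wz":0},{"grip":0,"tx":-31.5,"ty":12,"tz":22.5,"wx":0,"wy":0,"wz":0},{"grip":0,"tx":-31.5,"ty":12,"tz":22.5,"wx":0,"wy":0,"wz":0},{"grip":0,"tx":0,"ty":12,"tz":0,"wx":0,"wy":0,"wz":0},{"grip":0,"tx":0,"ty":0,"tz":0,"wx":0,"wy":0,"wz":0}]'
python3 - <<'E'
from h import *
cap('wrist','w1.png'); cap('side','s1.png'); print(sense()['eef_pos'])
E
```

```text
time_s: 2.52
eef_pos: [598.9, 51.3, 102.1]
ee_rot: [0.496, -0.499, 0.504, -0.501]
force: [-0.5, -0.6, -0.8]
grip_width: 0.0
[599.58675723  49.24530706 105.17014524]
```

View pics/w1.png

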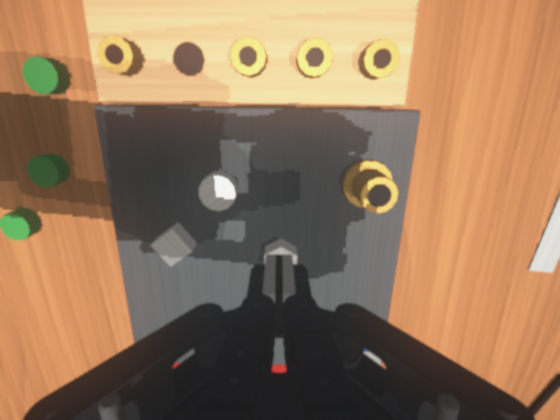

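View pics/s1.png

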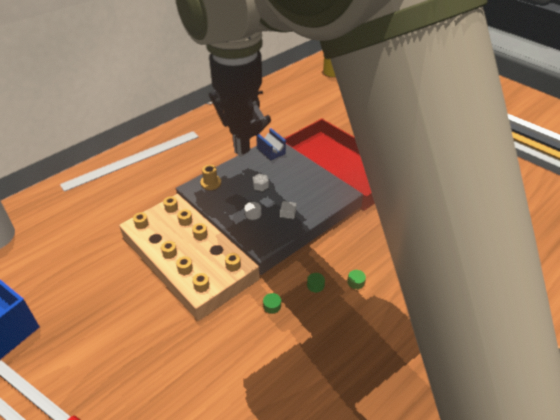

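Run:
```python
from h import *
c=load('w1.png'); print(proj(c,[[600,10.4,56],[553,69.4,56],[513.5,24.4,56],sense()['eef_pos']]).round(0))
print(back(c,[[280,245],[217,190],[174,240],[370,182]],56).round(1))
print(back(c,[[265,256],[295,256]],105).round(1), -np.array(c['R']).T@c['t'])
a=cv2.imread('pics/w1.png')[200:380,180:380]; cv2.imwrite('pics/w1z.png',cv2.resize(a,None,fx=3,fy=3))
```

```text
[[282. 265.]
 [218. 194.]
 [173. 250.]
 [282. 248.]]
[[598.4  27.7  56. ]
 [552.3  72.8  56. ]
 [515.6  32.6  56. ]
 [664.6  78.   56. ]]
[[589.3  44.1 105. ]
 [607.8  43.9 105. ]] [599.29626343 133.82667272 274.93880909]
```

View pics/w1z.png

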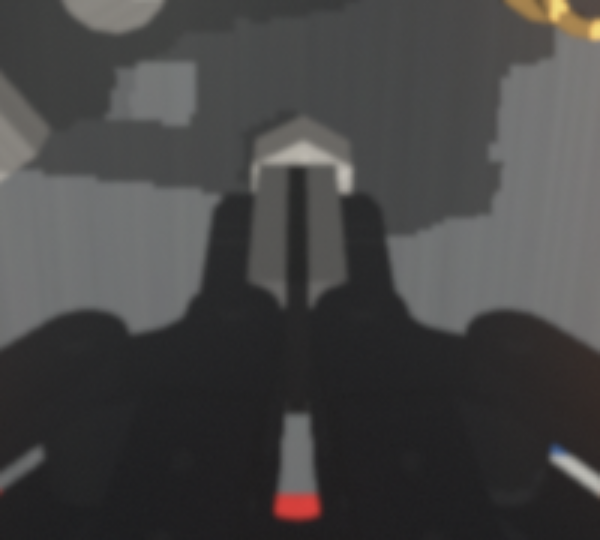

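```bash
python3 -m handwheel '[{"grip":0,"tx":0,"ty":20,"tz":0,"wx":0,"wy":0,"wz":0},{"grip":0,"tx":0,"ty":20,"tz":0,"wx":0,"wy":0,"wz":0},{"grip":0,"tx":0,"ty":10,"tz":0,"wx":0,"wy":0,"wz":0},{"grip":0,"tx":0,"ty":6,"tz":0,"wx":0,"wy":0,"wz":0},{"grip":0,"tx":0,"ty":3,"tz":0,"wx":0,"wy":0,"wz":0},{"grip":0,"tx":0,"ty":0,"tz":0,"wx":0,"wy":0,"wz":0},{"grip":0,"tx":0,"ty":0,"tz":0,"wx":0,"wy":0,"wz":0}]'
python3 - <<'E'
from h import *
cap('wrist','w2.png'); print(sense()['eef_pos'],sense()['force'])
E
```

```text
time_s: 3.2
eef_pos: [600.5, 49.3, 47.4]
ee_rot: [-0.497, 0.496, -0.503, 0.504]
force: [0.8, 0.5, 0.3]
grip_width: 0.0
[600.57805107  49.40320081  47.44844468] [-0.82084167  0.137458   -0.5075228 ]
```

View pics/w2.png

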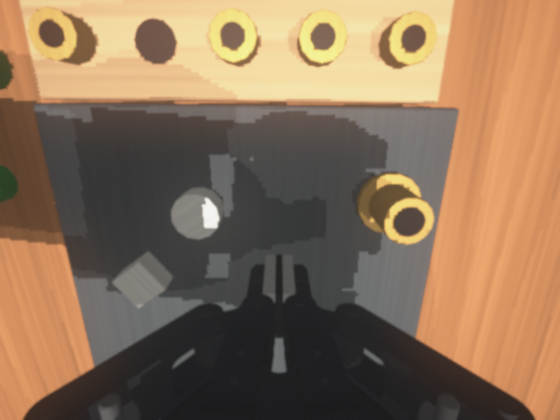

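```bash
python3 -m handwheel '[{"grip":0,"tx":5,"ty":2,"tz":0,"wx":0,"wy":0,"wz":0},{"grip":0,"tx":8,"ty":0,"tz":0,"wx":0,"wy":0,"wz":0},{"grip":0,"tx":8,"ty":0,"tz":0,"wx":0,"wy":0,"wz":0},{"grip":0,"tx":8,"ty":0,"tz":0,"wx":0,"wy":0,"wz":0},{"grip":0,"tx":8,"ty":0,"tz":0,"wx":0,"wy":0,"wz":0},{"grip":0,"tx":8,"ty":0,"tz":0,"wx":0,"wy":0,"wz":0},{"grip":0,"tx":8,"ty":0,"tz":0,"wx":0,"wy":0,"wz":0},{"grip":0,"tx":8,"ty":0,"tz":0,"wx":0,"wy":0,"wz":0},{"grip":0,"tx":5,"ty":0,"tz":0,"wx":0,"wy":0,"wz":0},{"grip":0,"tx":0,"ty":0,"tz":0,"wx":0,"wy":0,"wz":0}]'
python3 - <<'E'
from h import *
cap('side','s2.png'); cap('top','t2.png'); print(sense()['eef_pos'],sense()['force'])
a=cv2.imread('pics/s2.png')[100:270,140:440]; b=cv2.imread('pics/t2.png')[100:270,140:440]
cv2.imwrite('pics/st2.png',cv2.resize(np.vstack([a,b]),None,fx=1.76,fy=1.76))
E
```

```text
time_s: 4.08
eef_pos: [599.2, -17.6, 44.4]
ee_rot: [-0.496, 0.496, -0.503, 0.504]
force: [-1.0, 0.1, 0.1]
grip_width: -0.004
[599.16201079 -16.42619818  44.38103473] [ 0.3380995  -0.04758554 -0.04980146]
```

View pics/st2.png

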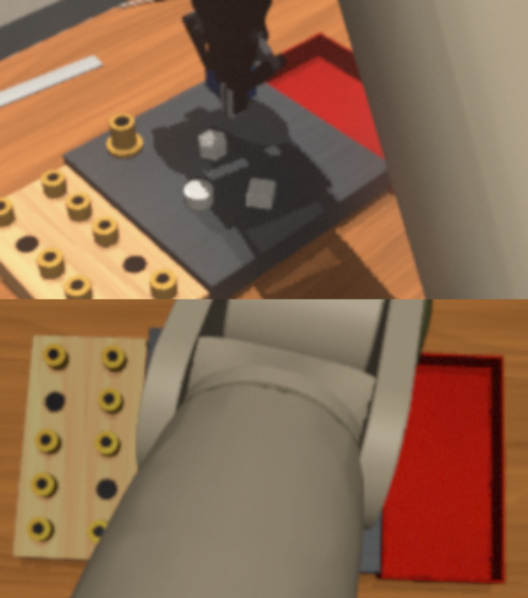

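Run:
```python
from h import *
c=load('s2.png'); print(proj(c,[sense()['eef_pos'],[600,10.4,56]]).round(1)); print(back(c,[[271,162]],44), back(c,[[260,179]],56))
for n in ('side','top','wrist'):
    if n!='wrist': d=load({'side':'s2.png','top':'t2.png'}[n])
    else: d=load('w2.png')
    print(n,-d['R'].T@d['t'], d['R'][2], d['dist'])
a=cv2.imread('pics/s2.png')[100:220,200:340]; cv2.imwrite('pics/s2z.png',cv2.resize(a,None,fx=5,fy=5,interpolation=2))
```

```text
[[271.9 176.2]
 [260.4 177.7]]
[[631.57994552 -44.05092902  44.        ]] [[597.6902105   13.41010435  56.        ]]
side [ 65.80776438 460.8031374  639.49282579] [ 0.54989641 -0.48726801 -0.67836851] [-0.0434304  0.         0.         0.         0.       ]
top [426.99343181   2.87740567 725.98794186] [ 0.13787471  0.0269508  -0.99008294] [-0.05615882  0.          0.          0.          0.        ]
wrist [599.95375285 131.99615831 220.16966464] [-0.00167656 -0.32412313 -0.94601342] [-0.01051264  0.          0.          0.          0.        ]
```

View pics/s2z.png

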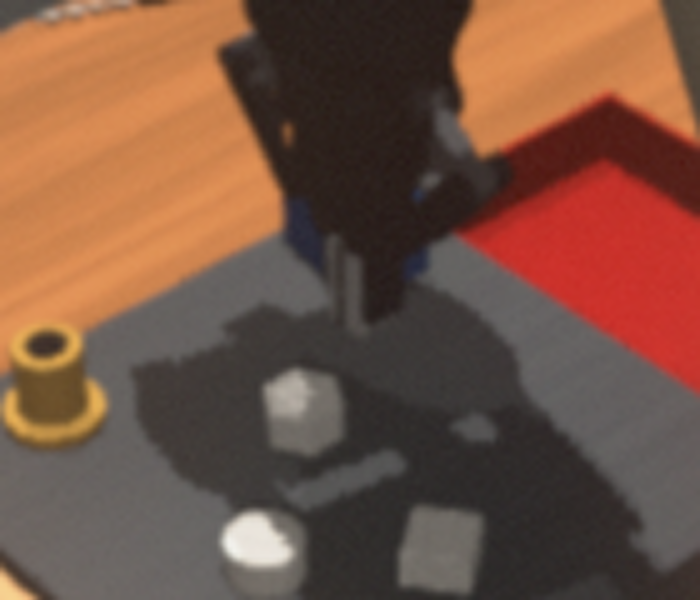

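Run:
```python
from h import *
p=sense()['eef_pos']
c=load('s2.png')
for dz in (0,10,15,20,25,30): print(dz,proj(c,[p+[0,dy,dz] for dy in(-11,0,11)]).round(1).tolist())
c=load('w2.png');p=np.array([600.5,49.3,47.4])
for dz in (0,10,20,30): print(dz,proj(c,[p+[0,dy,dz] for dy in(-11,0,11)]).round(1).tolist())
```

```text
0 [[276.2, 173.6], [271.9, 176.2], [267.4, 178.9]]
10 [[276.2, 169.4], [271.8, 172.0], [267.3, 174.7]]
15 [[276.2, 167.2], [271.7, 169.9], [267.2, 172.5]]
20 [[276.1, 165.1], [271.7, 167.7], [267.2, 170.4]]
25 [[276.1, 162.9], [271.6, 165.5], [267.1, 168.2]]
30 [[276.1, 160.7], [271.6, 163.3], [267.0, 166.0]]
0 [[280.7, 259.1], [280.5, 243.3], [280.3, 226.8]]
10 [[280.8, 267.2], [280.6, 250.7], [280.4, 233.5]]
20 [[281.0, 276.1], [280.8, 258.9], [280.6, 240.9]]
30 [[281.2, 286.1], [281.0, 268.0], [280.7, 249.2]]
```

Run:
```python
from h import *
a=cv2.imread('pics/w2.png')[220:320,220:340]; cv2.imwrite('pics/w2z.png',cv2.resize(a,None,fx=5,fy=5,interpolation=2))
```

```text
(no output)
```

View pics/w2z.png

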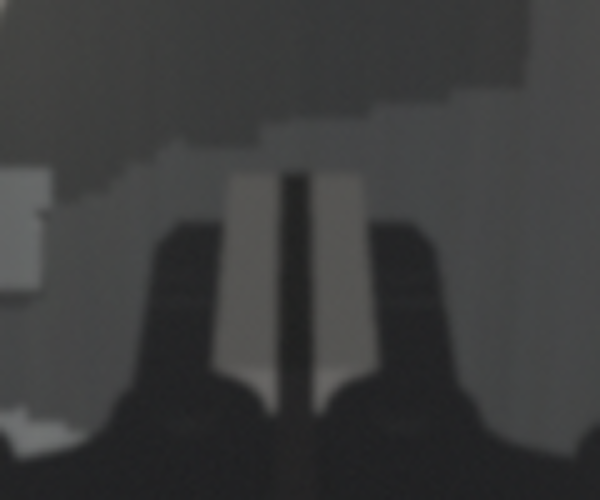

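```bash
python3 -m handwheel '[{"grip":0,"tx":0,"ty":-12,"tz":0,"wx":0,"wy":0,"wz":0},{"grip":0,"tx":-10,"ty":0,"tz":0,"wx":0,"wy":0,"wz":0},{"grip":0,"tx":-20,"ty":0,"tz":0,"wx":0,"wy":0,"wz":0},{"grip":0,"tx":-20,"ty":0,"tz":0,"wx":0,"wy":0,"wz":0},{"grip":0,"tx":-15,"ty":0,"tz":0,"wx":0,"wy":0,"wz":0},{"grip":0,"tx":-3,"ty":6,"tz":0,"wx":0,"wy":0,"wz":0},{"grip":0,"tx":0,"ty":6,"tz":0,"wx":0,"wy":0,"wz":0},{"grip":0,"tx":0,"ty":3,"tz":0,"wx":0,"wy":0,"wz":0},{"grip":0,"tx":0,"ty":0,"tz":0,"wx":0,"wy":0,"wz":0}]'
python3 - <<'E'
from h import *
cap('side','s3.png'); print(sense()['eef_pos'],sense()['force'],sense()['joints'])
a=cv2.imread('pics/s3.png')[100:220,200:340]; cv2.imwrite('pics/s3z.png',cv2.resize(a,None,fx=5,fy=5,interpolation=2))
E
```

```text
time_s: 4.93
eef_pos: [599.5, 51.0, 40.3]
ee_rot: [0.496, -0.497, 0.504, -0.503]
force: [0.5, -0.1, -0.1]
grip_width: -0.002
[599.81672812  50.85326343  40.81739522] [ 0.12374936  0.32806822 -0.4729071 ] [-1.09789785e-01  6.40783083e-01  1.43705706e+00 -1.25810723e-04
  1.06480852e+00 -9.58346729e-02]
```

View pics/s3z.png

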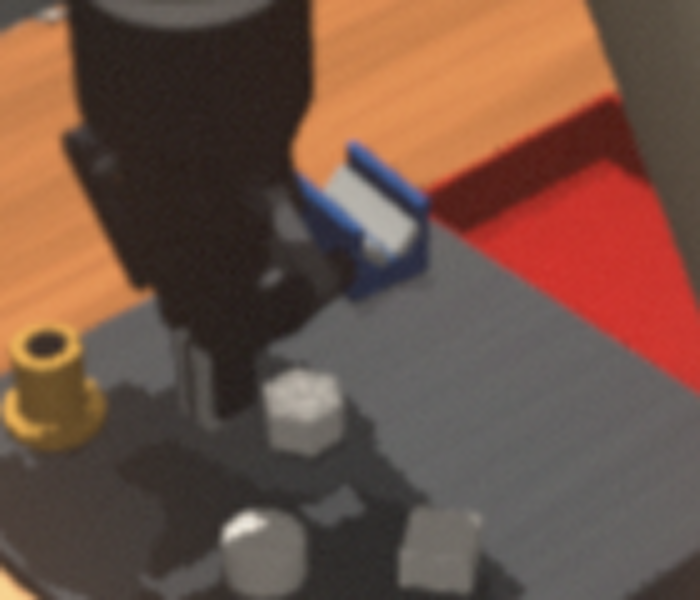

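```bash
python3 - <<'E'
from h import *
p=sense()['eef_pos']
c=load('s3.png')
for dz in (0,10,15,20,25,30): print(dz,proj(c,[p+[0,dy,dz] for dy in(-11,0,11)]).round(1).tolist())
E
python3 -m handwheel '[{"grip":0,"tx":0,"ty":3,"tz":0,"wx":0,"wy":0,"wz":0},{"grip":0,"tx":0,"ty":3,"tz":0,"wx":0,"wy":0,"wz":0},{"grip":0,"tx":0,"ty":0,"tz":0,"wx":0,"wy":0,"wz":0}]'
```

```text
0 [[248.4, 191.6], [243.7, 194.4], [238.9, 197.3]]
10 [[248.1, 187.3], [243.4, 190.2], [238.6, 193.1]]
15 [[248.0, 185.2], [243.2, 188.0], [238.4, 190.9]]
20 [[247.9, 183.0], [243.1, 185.9], [238.2, 188.7]]
25 [[247.7, 180.9], [242.9, 183.7], [238.0, 186.6]]
30 [[247.6, 178.7], [242.8, 181.5], [237.9, 184.4]]
time_s: 5.23
eef_pos: [599.8, 51.2, 34.8]
ee_rot: [0.496, -0.497, 0.504, -0.503]
force: [-0.1, -0.2, 0.2]
grip_width: -0.0
```

```bash
python3 -m handwheel '[{"grip":0,"tx":0,"ty":2,"tz":0,"wx":0,"wy":0,"wz":0},{"grip":0,"tx":0,"ty":2,"tz":0,"wx":0,"wy":0,"wz":0},{"grip":0,"tx":0,"ty":2,"tz":0,"wx":0,"wy":0,"wz":0},{"grip":0,"tx":0,"ty":0,"tz":0,"wx":0,"wy":0,"wz":0}]'
python3 - <<'E'
from h import *
cap('side','s4.png'); print(sense()['eef_pos'],sense()['force'])
a=cv2.imread('pics/s4.png')[120:220,200:340]; cv2.imwrite('pics/s4z.png',cv2.resize(a,None,fx=5,fy=5,interpolation=2))
E
```

```text
time_s: 5.57
eef_pos: [599.8, 51.6, 28.9]
ee_rot: [0.497, -0.497, 0.503, -0.503]
force: [0.0, -0.1, 0.2]
grip_width: -0.002
[599.96434243  51.57143601  29.17812921] [ 0.41640852 -0.76732535  0.41043983]
```

View pics/s4z.png

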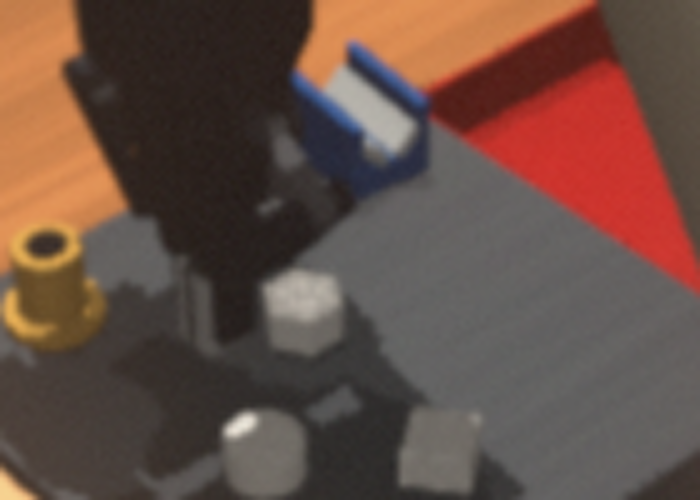

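```bash
python3 -c "
from h import *; print(ctrl.pinch_z)"
python3 -m handwheel '[{"grip":0,"tx":0,"ty":2,"tz":0,"wx":0,"wy":0,"wz":0},{"grip":0,"tx":0,"ty":2,"tz":0,"wx":0,"wy":0,"wz":0},{"grip":0,"tx":0,"ty":0,"tz":0,"wx":0,"wy":0,"wz":0}]'
```

```text
18.700000000000003
time_s: 5.87
eef_pos: [599.9, 51.6, 25.0]
ee_rot: [0.497, -0.497, 0.503, -0.503]
force: [-0.2, 0.1, -0.4]
grip_width: -0.002
```

```bash
python3 -m handwheel '[{"grip":0,"tx":0,"ty":1.5,"tz":0,"wx":0,"wy":0,"wz":0},{"grip":0,"tx":0,"ty":0,"tz":0,"wx":0,"wy":0,"wz":0}]'
```

```text
time_s: 6.03
eef_pos: [599.9, 51.6, 23.6]
ee_rot: [0.497, -0.497, 0.503, -0.503]
force: [-0.6, 0.1, 0.3]
grip_width: -0.005
```

```bash
python3 -m handwheel '[{"grip":0,"tx":5,"ty":0,"tz":0,"wx":0,"wy":0,"wz":0},{"grip":0,"tx":6,"ty":0,"tz":0,"wx":0,"wy":0,"wz":0},{"grip":0,"tx":6,"ty":0,"tz":0,"wx":0,"wy":0,"wz":0},{"grip":0,"tx":6,"ty":0,"tz":0,"wx":0,"wy":0,"wz":0},{"grip":0,"tx":6,"ty":0,"tz":0,"wx":0,"wy":0,"wz":0},{"grip":0,"tx":6,"ty":0,"tz":0,"wx":0,"wy":0,"wz":0},{"grip":0,"tx":6,"ty":0,"tz":0,"wx":0,"wy":0,"wz":0},{"grip":0,"tx":6,"ty":0,"tz":0,"wx":0,"wy":0,"wz":0},{"grip":0,"tx":3,"ty":0,"tz":0,"wx":0,"wy":0,"wz":0},{"grip":0,"tx":0,"ty":0,"tz":0,"wx":0,"wy":0,"wz":0}]'
python3 - <<'E'
from h import *
cap('side','s5.png'); print(sense()['eef_pos'],sense()['force'])
a=cv2.imread('pics/s5.png')[100:220,200:340]; cv2.imwrite('pics/s5z.png',cv2.resize(a,None,fx=5,fy=5,interpolation=2))
E
```

```text
time_s: 6.87
eef_pos: [599.4, 0.8, 23.9]
ee_rot: [-0.497, 0.497, -0.503, 0.503]
force: [-0.5, 0.1, -0.7]
grip_width: -0.003
[599.39078751   1.2276418   23.86154632] [-0.09387993  0.6514317   0.15162661]
```

View pics/s5z.png

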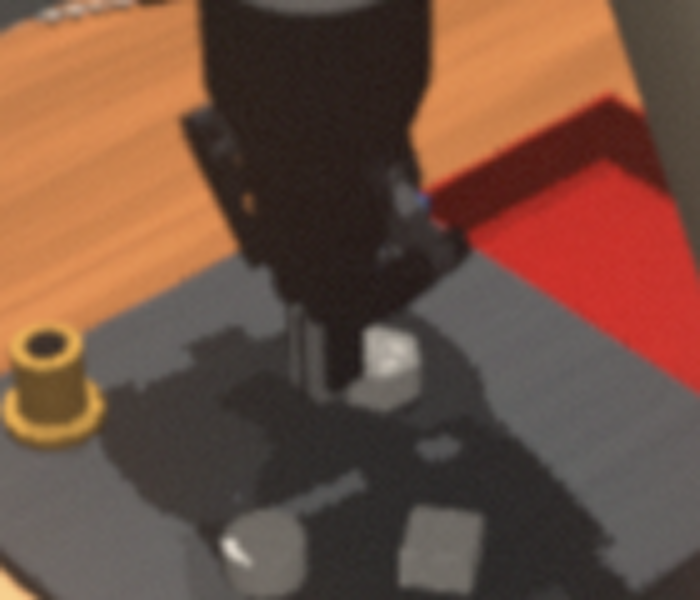

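```bash
python3 -c "
from h import *
c=load('s5.png'); print(back(c,[[277.8,169.8]],56), proj(c,[[599,-22,56],[599,-26,56]]))"
python3 -m handwheel '[{"grip":0,"tx":5,"ty":0,"tz":0,"wx":0,"wy":0,"wz":0},{"grip":0,"tx":6,"ty":0,"tz":0,"wx":0,"wy":0,"wz":0},{"grip":0,"tx":6,"ty":0,"tz":0,"wx":0,"wy":0,"wz":0},{"grip":0,"tx":6,"ty":0,"tz":0,"wx":0,"wy":0,"wz":0},{"grip":0,"tx":6,"ty":0,"tz":0,"wx":0,"wy":0,"wz":0},{"grip":0,"tx":6,"ty":0,"tz":0,"wx":0,"wy":0,"wz":0},{"grip":0,"tx":6,"ty":0,"tz":0,"wx":0,"wy":0,"wz":0},{"grip":0,"tx":6,"ty":0,"tz":0,"wx":0,"wy":0,"wz":0},{"grip":0,"tx":3,"ty":0,"tz":0,"wx":0,"wy":0,"wz":0},{"grip":0,"tx":0,"ty":0,"tz":0,"wx":0,"wy":0,"wz":0}]'
python3 - <<'E'
from h import *
cap('side','s6.png'); print(sense()['eef_pos'],sense()['force'])
a=cv2.imread('pics/s6.png')[100:220,200:340]; cv2.imwrite('pics/s6z.png',cv2.resize(a,None,fx=5,fy=5,interpolation=2))
E
```

```text
[[594.70449912 -27.3101687   56.        ]] [[274.0578075  169.99881651]
 [275.66659576 169.04112007]]
time_s: 7.75
eef_pos: [598.8, -49.2, 23.9]
ee_rot: [-0.497, 0.497, -0.503, 0.503]
force: [0.3, 0.4, -0.6]
grip_width: -0.004
[598.70263484 -48.78259944  23.8481156 ] [-0.32351509  0.78955905  0.02152696]
```

View pics/s6z.png

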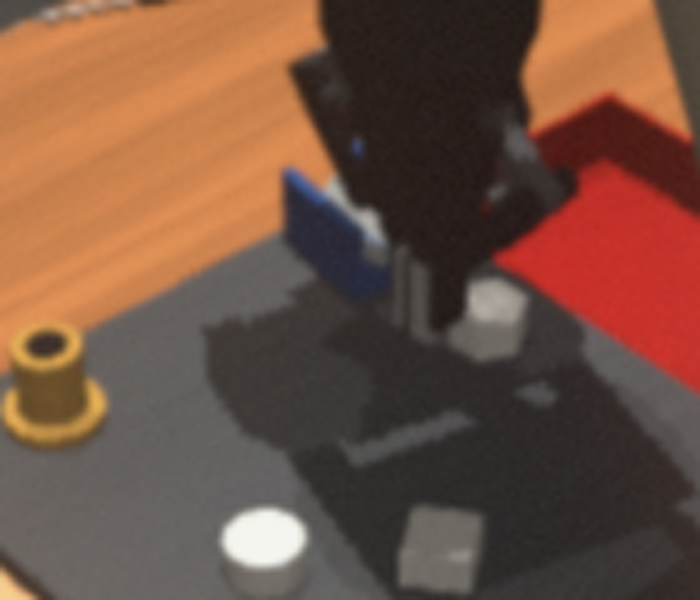

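```bash
python3 -c "
from h import *
c=load('s6.png'); print(back(c,[[299.4,161]],56)); print((proj(c,[[x,y,56] for x,y in((598,-76),(593,-76),(590,-76))])-[200,100])*5)"
```

```text
[[585.86728528 -73.96575418  56.        ]]
[[477.94663353 288.21874618]
 [487.3588753  294.14473594]
 [493.03239097 297.71705165]]
```

```bash
python3 -m handwheel '[{"grip":0,"tx":-6,"ty":0,"tz":0,"wx":0,"wy":0,"wz":0},{"grip":0,"tx":0,"ty":0,"tz":-6,"wx":0,"wy":0,"wz":0},{"grip":0,"tx":0,"ty":0,"tz":-6,"wx":0,"wy":0,"wz":0},{"grip":0,"tx":5,"ty":0,"tz":0,"wx":0,"wy":0,"wz":0},{"grip":0,"tx":6,"ty":0,"tz":0,"wx":0,"wy":0,"wz":0},{"grip":0,"tx":6,"ty":0,"tz":0,"wx":0,"wy":0,"wz":0},{"grip":0,"tx":6,"ty":0,"tz":0,"wx":0,"wy":0,"wz":0},{"grip":0,"tx":3,"ty":0,"tz":0,"wx":0,"wy":0,"wz":0},{"grip":0,"tx":0,"ty":0,"tz":0,"wx":0,"wy":0,"wz":0}]'
python3 - <<'E'
from h import *
cap('side','s7.png'); print(sense()['eef_pos'],sense()['force'])
a=cv2.imread('pics/s7.png')[100:220,200:340]; cv2.imwrite('pics/s7z.png',cv2.resize(a,None,fx=5,fy=5,interpolation=2))
E
```

```text
time_s: 8.55
eef_pos: [586.6, -69.3, 23.9]
ee_rot: [-0.496, 0.496, -0.503, 0.504]
force: [-0.1, -0.3, -1.0]
grip_width: 0.003
[586.54872097 -68.81129026  23.84233594] [ 0.6089588  -0.25347824 -0.33637215]
```

View pics/s7z.png

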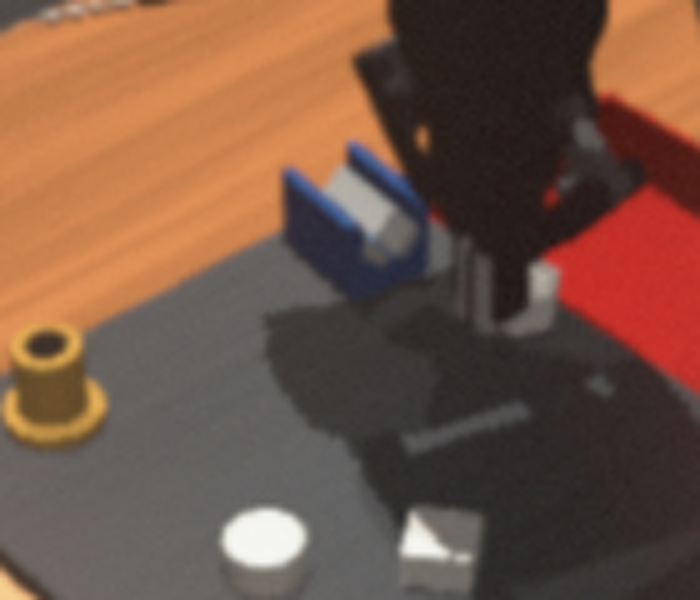

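```bash
python3 -m handwheel '[{"grip":0,"tx":5,"ty":0,"tz":0,"wx":0,"wy":0,"wz":0},{"grip":0,"tx":6,"ty":0,"tz":0,"wx":0,"wy":0,"wz":0},{"grip":0,"tx":6,"ty":0,"tz":0,"wx":0,"wy":0,"wz":0},{"grip":0,"tx":6,"ty":0,"tz":0,"wx":0,"wy":0,"wz":0},{"grip":0,"tx":6,"ty":0,"tz":0,"wx":0,"wy":0,"wz":0},{"grip":0,"tx":6,"ty":0,"tz":0,"wx":0,"wy":0,"wz":0},{"grip":0,"tx":6,"ty":0,"tz":0,"wx":0,"wy":0,"wz":0},{"grip":0,"tx":6,"ty":0,"tz":0,"wx":0,"wy":0,"wz":0},{"grip":0,"tx":0,"ty":0,"tz":0,"wx":0,"wy":0,"wz":0}]'
python3 - <<'E'
from h import *
cap('side','s8.png'); cap('top','t8.png'); print(sense()['eef_pos'],sense()['force'])
a=cv2.imread('pics/s8.png')[100:220,200:340];b=cv2.imread('pics/t8.png')[100:270,300:440]; cv2.imwrite('pics/s8z.png',cv2.resize(np.vstack([a,b]),None,fx=2,fy=2,interpolation=2))
E
```

```text
time_s: 9.35
eef_pos: [585.8, -116.6, 23.7]
ee_rot: [-0.496, 0.497, -0.504, 0.504]
force: [-0.9, -0.1, 0.1]
grip_width: 0.001
[ 585.76310426 -115.46774183   23.70751658] [ 0.07846387 -1.32177792 -1.10932156]
```

View pics/s8z.png

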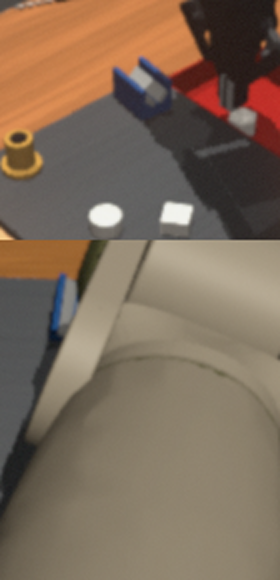

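Run:
```python
from h import *
a=cv2.imread('pics/s8.png')[80:220,260:400]; cv2.imwrite('pics/s8y.png',cv2.resize(a,None,fx=4,fy=4,interpolation=2))
```

```text
(no output)
```

View pics/s8y.png

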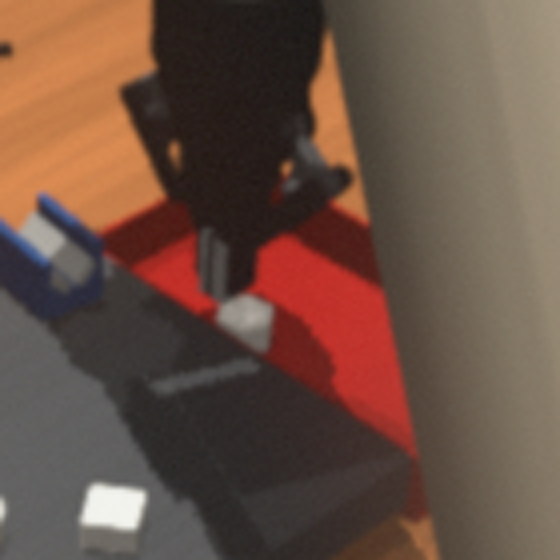

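```bash
python3 - <<'E'
from h import *
c=load('s8.png'); print(back(c,[[321,157.5]],56),back(c,[[321,157.5]],19));
E
python3 -m handwheel '[{"grip":0,"tx":6,"ty":0,"tz":0,"wx":0,"wy":0,"wz":0},{"grip":0,"tx":5,"ty":0,"tz":0,"wx":0,"wy":0,"wz":0},{"grip":0,"tx":0,"ty":0,"tz":0,"wx":0,"wy":0,"wz":0}]'
python3 - <<'E'
from h import *
cap('side','s9.png'); print(sense()['eef_pos'],sense()['force'])
a=cv2.imread('pics/s9.png')[80:220,260:400]; cv2.imwrite('pics/s9y.png',cv2.resize(a,None,fx=4,fy=4,interpolation=2))
E
```

```text
[[ 565.43851623 -110.58284038   56.        ]] [[ 597.12071865 -146.81513021   19.        ]]
time_s: 9.7
eef_pos: [585.8, -127.2, 23.9]
ee_rot: [-0.497, 0.497, -0.503, 0.503]
force: [0.0, -0.9, -0.2]
grip_width: 0.003
[ 585.76210193 -126.74655701   23.89773078] [ 0.39999306  0.08563473 -0.21613201]
```

View pics/s9y.png

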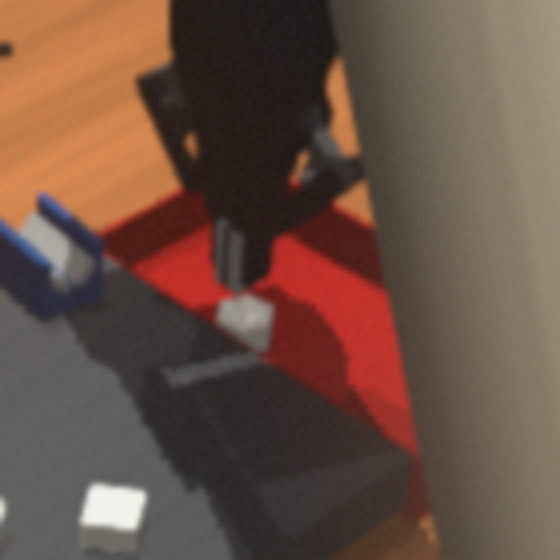

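```bash
python3 -m handwheel '[{"grip":0,"tx":0,"ty":-20,"tz":0,"wx":0,"wy":0,"wz":0},{"grip":0,"tx":-10,"ty":-20,"tz":-4,"wx":0,"wy":0,"wz":0},{"grip":0,"tx":-30,"ty":0,"tz":-12,"wx":0,"wy":0,"wz":0},{"grip":0,"tx":-36,"ty":0,"tz":-14,"wx":0,"wy":0,"wz":0},{"grip":0,"tx":-36,"ty":0,"tz":-14,"wx":0,"wy":0,"wz":0},{"grip":0,"tx":-36,"ty":0,"tz":-14,"wx":0,"wy":0,"wz":0},{"grip":0,"tx":-30,"ty":0,"tz":-12,"wx":0,"wy":0,"wz":0},{"grip":0,"tx":-15,"ty":0,"tz":-5,"wx":0,"wy":0,"wz":0},{"grip":0,"tx":0,"ty":0,"tz":0,"wx":0,"wy":0,"wz":0},{"grip":0,"tx":0,"ty":0,"tz":0,"wx":0,"wy":0,"wz":0}]'
python3 - <<'E'
from h import *
cap('side','s10.png'); print(sense()['eef_pos'],sense()['force'])
E
```

```text
time_s: 10.58
eef_pos: [513.4, 68.0, 64.1]
ee_rot: [-0.497, 0.497, -0.503, 0.503]
force: [-0.6, -0.8, -0.4]
grip_width: -0.004
[513.67872044  67.24753502  64.0361032 ] [-0.39519904  0.21927711 -0.7313214 ]
```

View pics/s10.png

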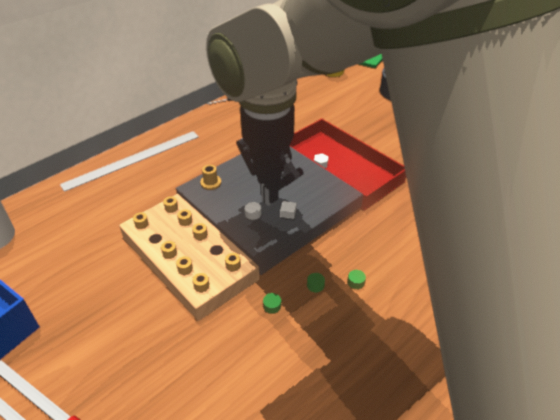

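```bash
python3 -m handwheel '[{"grip":0,"tx":0,"ty":15,"tz":0,"wx":0,"wy":0,"wz":0},{"grip":0,"tx":0,"ty":12,"tz":0,"wx":0,"wy":0,"wz":0},{"grip":0,"tx":0,"ty":8,"tz":0,"wx":0,"wy":0,"wz":0},{"grip":0,"tx":0,"ty":5,"tz":0,"wx":0,"wy":0,"wz":0},{"grip":0,"tx":0,"ty":0,"tz":0,"wx":0,"wy":0,"wz":0},{"grip":0,"tx":5,"ty":0,"tz":0,"wx":0,"wy":0,"wz":0},{"grip":0,"tx":8,"ty":0,"tz":0,"wx":0,"wy":0,"wz":0},{"grip":0,"tx":8,"ty":0,"tz":0,"wx":0,"wy":0,"wz":0},{"grip":0,"tx":4,"ty":0,"tz":0,"wx":0,"wy":0,"wz":0},{"grip":0,"tx":0,"ty":0,"tz":0,"wx":0,"wy":0,"wz":0}]'
python3 - <<'E'
from h import *
cap('side','s11.png'); print(sense()['eef_pos'],sense()['force'])
a=cv2.imread('pics/s11.png')[130:250,220:360]; cv2.imwrite('pics/s11z.png',cv2.resize(a,None,fx=5,fy=5,interpolation=2))
E
```

```text
time_s: 11.47
eef_pos: [513.3, 41.5, 24.3]
ee_rot: [-0.497, 0.496, -0.503, 0.504]
force: [0.1, 1.0, 1.1]
grip_width: -0.001
[513.153862    42.02097113  24.20913868] [0.74687073 1.11451849 0.39989877]
```

View pics/s11z.png

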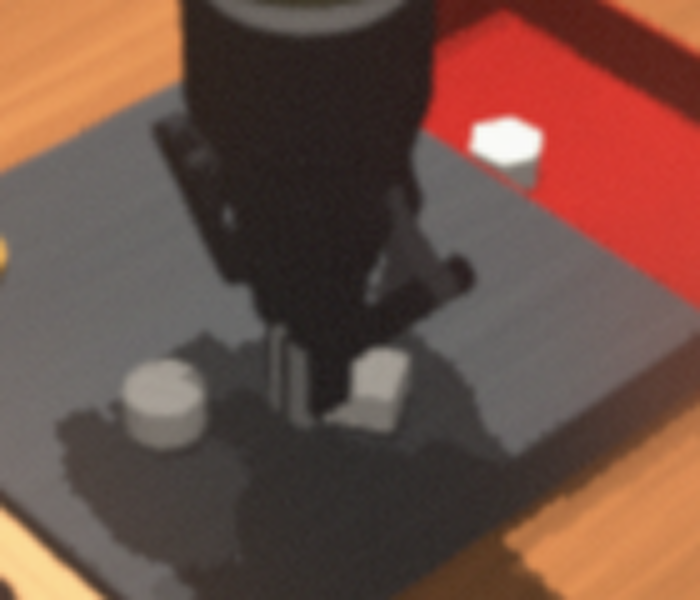

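```bash
python3 -m handwheel '[{"grip":0,"tx":5,"ty":0,"tz":0,"wx":0,"wy":0,"wz":0},{"grip":0,"tx":6,"ty":0,"tz":0,"wx":0,"wy":0,"wz":0},{"grip":0,"tx":6,"ty":0,"tz":0,"wx":0,"wy":0,"wz":0},{"grip":0,"tx":6,"ty":0,"tz":0,"wx":0,"wy":0,"wz":0},{"grip":0,"tx":6,"ty":0,"tz":0,"wx":0,"wy":0,"wz":0},{"grip":0,"tx":6,"ty":0,"tz":0,"wx":0,"wy":0,"wz":0},{"grip":0,"tx":3,"ty":0,"tz":0,"wx":0,"wy":0,"wz":0},{"grip":0,"tx":0,"ty":0,"tz":0,"wx":0,"wy":0,"wz":0}]'
python3 - <<'E'
from h import *
cap('side','s12.png'); print(sense()['eef_pos'],sense()['force'])
a=cv2.imread('pics/s12.png')[130:250,220:360]; cv2.imwrite('pics/s12z.png',cv2.resize(a,None,fx=5,fy=5,interpolation=2))
E
```

```text
time_s: 12.18
eef_pos: [512.4, 3.9, 23.9]
ee_rot: [-0.496, 0.497, -0.503, 0.503]
force: [-0.8, -0.3, 0.3]
grip_width: -0.001
[512.36375525   4.3273654   23.8385677 ] [-0.12218635  0.07725268 -0.07181798]
```

View pics/s12z.png

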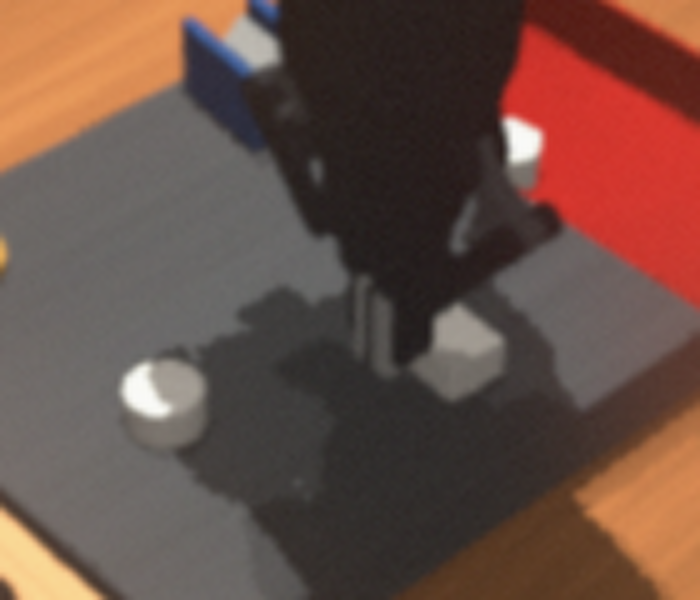

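Run:
```python
from h import *
c=load('s12.png'); print(back(c,[[220+460/5,130+335/5]],56)); print(((proj(c,[[x,-20,56] for x in (512,508,504)])-[220,130])*5).round(0))
```

```text
[[500.36491479 -19.16717347  56.        ]]
[[437. 318.]
 [446. 323.]
 [454. 329.]]
```

```bash
python3 -m handwheel '[{"grip":0,"tx":-6,"ty":0,"tz":0,"wx":0,"wy":0,"wz":0},{"grip":0,"tx":0,"ty":0,"tz":-6,"wx":0,"wy":0,"wz":0},{"grip":0,"tx":4,"ty":0,"tz":0,"wx":0,"wy":0,"wz":0},{"grip":0,"tx":6,"ty":0,"tz":0,"wx":0,"wy":0,"wz":0},{"grip":0,"tx":6,"ty":0,"tz":0,"wx":0,"wy":0,"wz":0},{"grip":0,"tx":6,"ty":0,"tz":0,"wx":0,"wy":0,"wz":0},{"grip":0,"tx":6,"ty":0,"tz":0,"wx":0,"wy":0,"wz":0},{"grip":0,"tx":6,"ty":0,"tz":0,"wx":0,"wy":0,"wz":0},{"grip":0,"tx":6,"ty":0,"tz":0,"wx":0,"wy":0,"wz":0},{"grip":0,"tx":0,"ty":0,"tz":0,"wx":0,"wy":0,"wz":0}]'
python3 - <<'E'
from h import *
cap('side','s13.png'); print(sense()['eef_pos'],sense()['force'])
a=cv2.imread('pics/s13.png')[130:250,240:380]; cv2.imwrite('pics/s13z.png',cv2.resize(a,None,fx=5,fy=5,interpolation=2))
E
```

```text
time_s: 13.07
eef_pos: [506.1, -30.5, 23.9]
ee_rot: [-0.496, 0.497, -0.503, 0.504]
force: [0.2, 0.5, 0.2]
grip_width: -0.004
[506.02301953 -29.92137633  23.87709894] [0.37952815 0.44331087 0.3238705 ]
```

View pics/s13z.png

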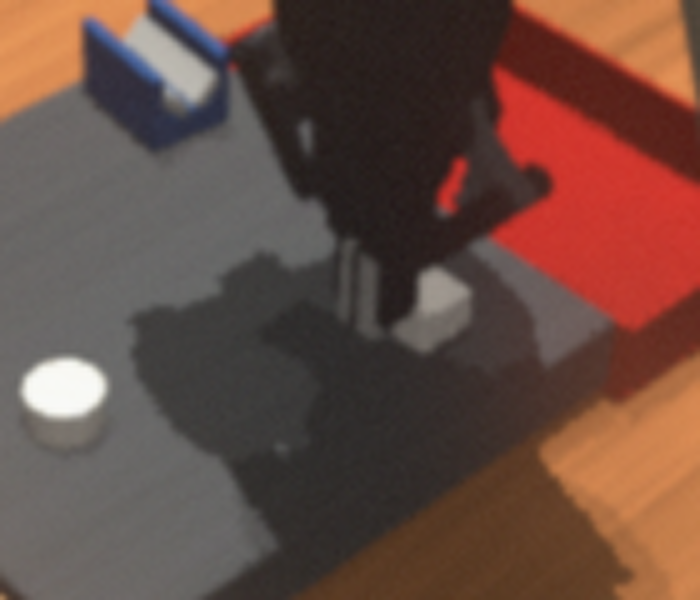

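```bash
python3 -m handwheel '[{"grip":0,"tx":5,"ty":0,"tz":0,"wx":0,"wy":0,"wz":0},{"grip":0,"tx":7,"ty":0,"tz":0,"wx":0,"wy":0,"wz":0},{"grip":0,"tx":7,"ty":0,"tz":0,"wx":0,"wy":0,"wz":0},{"grip":0,"tx":7,"ty":0,"tz":0,"wx":0,"wy":0,"wz":0},{"grip":0,"tx":7,"ty":0,"tz":0,"wx":0,"wy":0,"wz":0},{"grip":0,"tx":5,"ty":0,"tz":0,"wx":0,"wy":0,"wz":0},{"grip":0,"tx":0,"ty":0,"tz":0,"wx":0,"wy":0,"wz":0}]'
python3 - <<'E'
from h import *
cap('side','s14.png'); print(sense()['eef_pos'],sense()['force'])
a=cv2.imread('pics/s14.png')[130:250,260:400]; cv2.imwrite('pics/s14z.png',cv2.resize(a,None,fx=5,fy=5,interpolation=2))
E
```

```text
time_s: 13.7
eef_pos: [505.6, -68.4, 23.9]
ee_rot: [-0.496, 0.496, -0.503, 0.504]
force: [0.7, 1.0, -0.5]
grip_width: 0.001
[505.48685829 -67.81790698  23.86760899] [-0.01931211  0.46537136  0.00881633]
```

View pics/s14z.png

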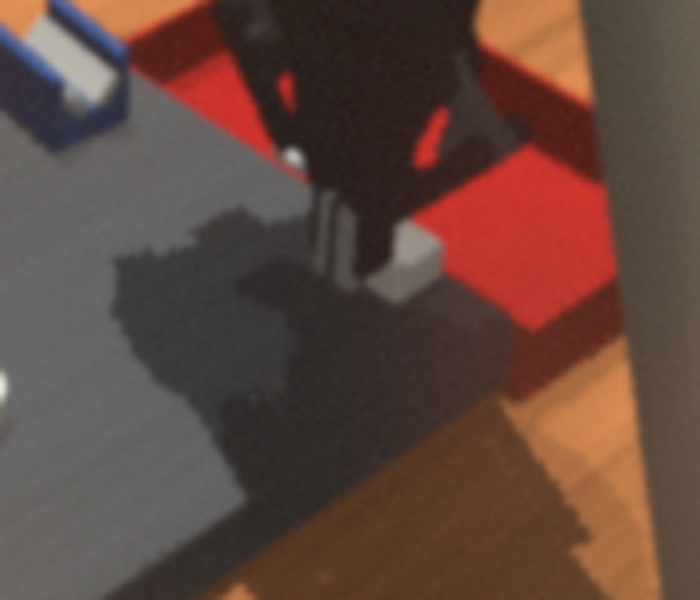

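Still square-on and centred. Push over the edge.

```bash
python3 -m handwheel '[{"grip":0,"tx":5,"ty":0,"tz":0,"wx":0,"wy":0,"wz":0},{"grip":0,"tx":7,"ty":0,"tz":0,"wx":0,"wy":0,"wz":0},{"grip":0,"tx":7,"ty":0,"tz":0,"wx":0,"wy":0,"wz":0},{"grip":0,"tx":7,"ty":0,"tz":0,"wx":0,"wy":0,"wz":0},{"grip":0,"tx":7,"ty":0,"tz":0,"wx":0,"wy":0,"wz":0},{"grip":0,"tx":7,"ty":0,"tz":0,"wx":0,"wy":0,"wz":0},{"grip":0,"tx":7,"ty":0,"tz":0,"wx":0,"wy":0,"wz":0},{"grip":0,"tx":7,"ty":0,"tz":0,"wx":0,"wy":0,"wz":0},{"grip":0,"tx":5,"ty":0,"tz":0,"wx":0,"wy":0,"wz":0},{"grip":0,"tx":0,"ty":0,"tz":0,"wx":0,"wy":0,"wz":0}]'
python3 - <<'E'
from h import *
cap('side','s15.png'); print(sense()['eef_pos'],sense()['force'])
a=cv2.imread('pics/s15.png')[110:230,280:420]; cv2.imwrite('pics/s15z.png',cv2.resize(a,None,fx=5,fy=5,interpolation=2))
E
```

```text
time_s: 14.58
eef_pos: [504.7, -127.3, 23.7]
ee_rot: [-0.496, 0.497, -0.503, 0.504]
force: [0.7, 0.3, -0.8]
grip_width: 0.003
[ 504.64902147 -126.64729043   23.76786644] [-0.17519428 -0.0738246   0.42901799]
```

View pics/s15z.png

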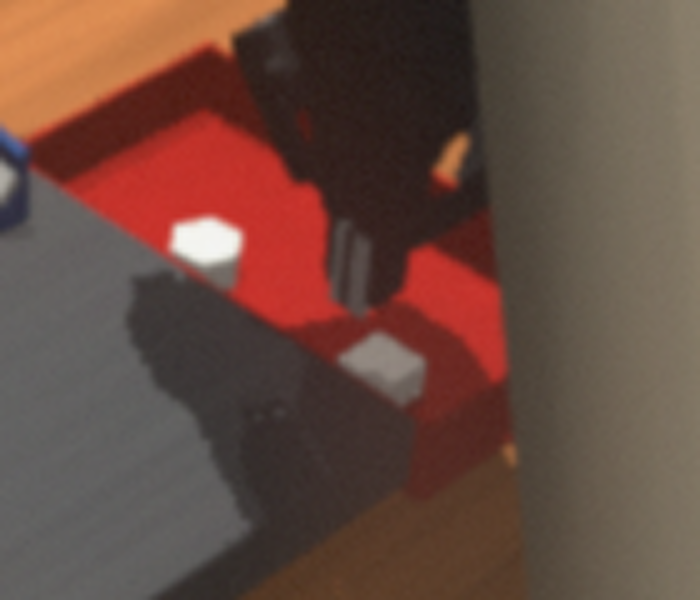

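```bash
python3 -m handwheel '[{"grip":0,"tx":0,"ty":-20,"tz":0,"wx":0,"wy":0,"wz":0},{"grip":0,"tx":-14,"ty":-20,"tz":3,"wx":0,"wy":0,"wz":0},{"grip":0,"tx":-32,"ty":0,"tz":7,"wx":0,"wy":0,"wz":0},{"grip":0,"tx":-36,"ty":0,"tz":7,"wx":0,"wy":0,"wz":0},{"grip":0,"tx":-36,"ty":0,"tz":7,"wx":0,"wy":0,"wz":0},{"grip":0,"tx":-36,"ty":0,"tz":7,"wx":0,"wy":0,"wz":0},{"grip":0,"tx":-36,"ty":0,"tz":7,"wx":0,"wy":0,"wz":0},{"grip":0,"tx":-28,"ty":0,"tz":4,"wx":0,"wy":0,"wz":0},{"grip":0,"tx":-14,"ty":0,"tz":3,"wx":0,"wy":0,"wz":0},{"grip":0,"tx":0,"ty":0,"tz":0,"wx":0,"wy":0,"wz":0}]'
python3 -m handwheel '[{"grip":0,"tx":0,"ty":0,"tz":0,"wx":0,"wy":0,"wz":0}]'
python3 - <<'E'
from h import *
cap('side','s16.png');cap('wrist','w16.png'); print(sense()['eef_pos'],sense()['force'])
cv2.imwrite('pics/c16.png',np.hstack([cv2.imread('pics/s16.png')[100:300,120:420],cv2.imread('pics/w16.png')[150:350,130:430]]))
E
```

```text
time_s: 15.47
eef_pos: [552.6, 108.3, 63.7]
ee_rot: [0.498, -0.498, 0.502, -0.502]
force: [-0.2, -0.4, 0.2]
grip_width: 0.002
time_s: 15.55
eef_pos: [552.5, 105.7, 63.7]
ee_rot: [0.497, -0.497, 0.503, -0.503]
force: [-0.1, 0.1, 0.5]
grip_width: 0.0
[552.5429476  104.42638897  63.77303507] [-0.90838833 -0.38351442 -0.45799713]
```

View pics/c16.png

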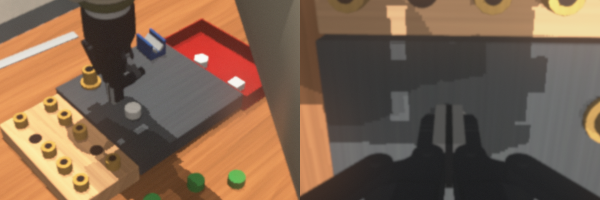

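```bash
python3 -m handwheel '[{"grip":0,"tx":0,"ty":15,"tz":-0.7,"wx":0,"wy":0,"wz":0},{"grip":0,"tx":0,"ty":12,"tz":0,"wx":0,"wy":0,"wz":0},{"grip":0,"tx":0,"ty":8,"tz":0,"wx":0,"wy":0,"wz":0},{"grip":0,"tx":0,"ty":5,"tz":0,"wx":0,"wy":0,"wz":0},{"grip":0,"tx":0,"ty":0,"tz":0,"wx":0,"wy":0,"wz":0},{"grip":0,"tx":4,"ty":0,"tz":0,"wx":0,"wy":0,"wz":0},{"grip":0,"tx":5,"ty":0,"tz":0,"wx":0,"wy":0,"wz":0},{"grip":0,"tx":5,"ty":0,"tz":0,"wx":0,"wy":0,"wz":0},{"grip":0,"tx":5,"ty":0,"tz":0,"wx":0,"wy":0,"wz":0},{"grip":0,"tx":0,"ty":0,"tz":0,"wx":0,"wy":0,"wz":0}]'
python3 - <<'E'
from h import *
cap('side','s17.png'); print(sense()['eef_pos'],sense()['force'])
a=cv2.imread('pics/s17.png')[130:250,190:330]; cv2.imwrite('pics/s17z.png',cv2.resize(a,None,fx=5,fy=5,interpolation=2))
c=load('s17.png'); print(((proj(c,[[x,y,56] for x in (552,548) for y in (65,60)])-[190,130])*5).round(0))
E
```

```text
time_s: 16.48
eef_pos: [552.1, 85.1, 24.3]
ee_rot: [-0.497, 0.496, -0.503, 0.504]
force: [-0.6, -0.8, 0.6]
grip_width: -0.001
[552.01082844  85.59583076  24.23028336] [ 0.01559228 -0.40296965  0.33612607]
[[326. 376.]
 [337. 369.]
 [333. 382.]
 [345. 375.]]
```

View pics/s17z.png

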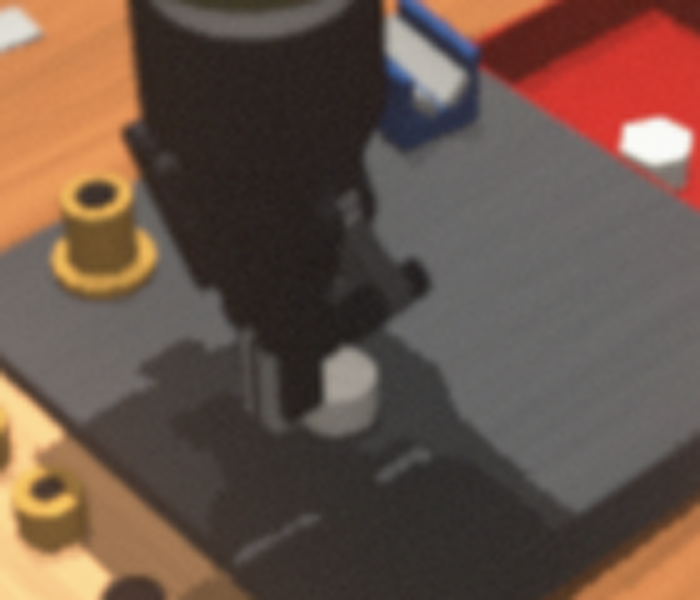

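```bash
python3 -m handwheel '[{"grip":0,"tx":4,"ty":0,"tz":0,"wx":0,"wy":0,"wz":0},{"grip":0,"tx":5,"ty":0,"tz":0,"wx":0,"wy":0,"wz":0},{"grip":0,"tx":5,"ty":0,"tz":0,"wx":0,"wy":0,"wz":0},{"grip":0,"tx":5,"ty":0,"tz":0,"wx":0,"wy":0,"wz":0},{"grip":0,"tx":5,"ty":0,"tz":0,"wx":0,"wy":0,"wz":0},{"grip":0,"tx":3,"ty":0,"tz":0,"wx":0,"wy":0,"wz":0},{"grip":0,"tx":0,"ty":0,"tz":0,"wx":0,"wy":0,"wz":0}]'
cat > look.py <<'E'
import sys
from h import *
n,u,v=sys.argv[1],int(sys.argv[2]),int(sys.argv[3])
c=cap('side',n+'.png'); p=sense()['eef_pos']; print(p,sense()['force'])
a=cv2.imread('pics/'+n+'.png')
a=cv2.resize(a[v:v+120,u:u+140],None,fx=5,fy=5,interpolation=2)
# overlay expected 28 mm circle if centred in front of pusher
t=np.linspace(0,2*np.pi,60)
for dx,col in((0,(0,255,0)),(-6,(255,255,0))):
    q=(proj(c,np.c_[p[0]+dx+14*np.cos(t),p[1]-25+14*np.sin(t),0*t+56])-[u,v])*5
    cv2.polylines(a,[q.astype(np.int32)],True,col,1)
cv2.imwrite('pics/'+n+'z.png',a)
E
python3 look.py s18 200 120
```

```text
time_s: 17.12
eef_pos: [551.5, 58.5, 23.9]
ee_rot: [-0.497, 0.497, -0.503, 0.503]
force: [-0.2, 0.3, 0.0]
grip_width: 0.001
[551.43352938  58.80494652  23.83546536] [ 0.66453539 -0.67182766  0.36270889]
```

View pics/s18z.png

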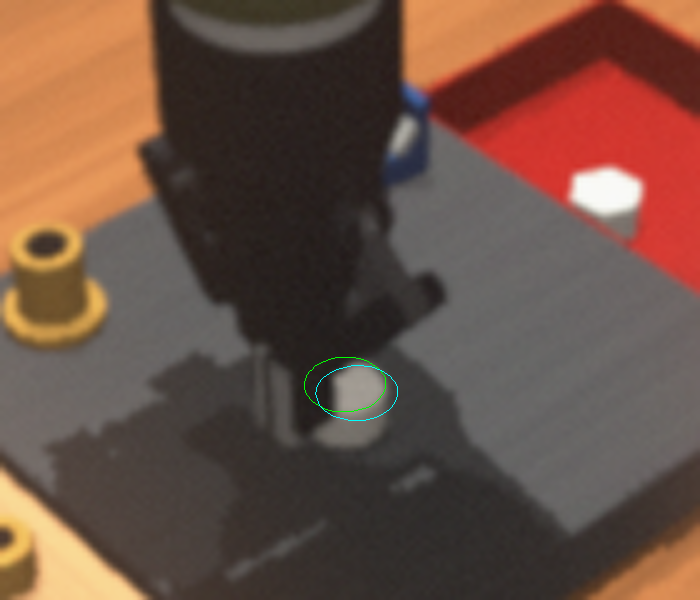

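```bash
python3 -m handwheel '[{"grip":0,"tx":-5,"ty":0,"tz":0,"wx":0,"wy":0,"wz":0},{"grip":0,"tx":0,"ty":0,"tz":-4.5,"wx":0,"wy":0,"wz":0},{"grip":0,"tx":4,"ty":0,"tz":0,"wx":0,"wy":0,"wz":0},{"grip":0,"tx":5,"ty":0,"tz":0,"wx":0,"wy":0,"wz":0},{"grip":0,"tx":5,"ty":0,"tz":0,"wx":0,"wy":0,"wz":0},{"grip":0,"tx":5,"ty":0,"tz":0,"wx":0,"wy":0,"wz":0},{"grip":0,"tx":5,"ty":0,"tz":0,"wx":0,"wy":0,"wz":0},{"grip":0,"tx":5,"ty":0,"tz":0,"wx":0,"wy":0,"wz":0},{"grip":0,"tx":3,"ty":0,"tz":0,"wx":0,"wy":0,"wz":0},{"grip":0,"tx":0,"ty":0,"tz":0,"wx":0,"wy":0,"wz":0}]'
python3 look.py s19 210 110
```

```text
time_s: 18.0
eef_pos: [546.6, 31.5, 23.9]
ee_rot: [-0.497, 0.497, -0.503, 0.503]
force: [-0.1, -0.1, 0.3]
grip_width: -0.002
[546.62875377  31.8634325   23.89615664] [-0.18514129  0.74706288  0.23309973]
```

View pics/s19z.png

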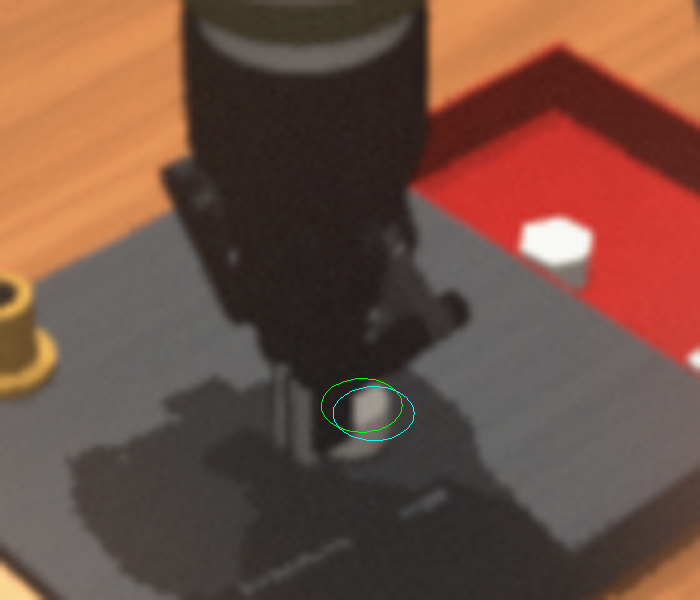

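```bash
python3 -m handwheel '[{"grip":0,"tx":-5,"ty":0,"tz":0,"wx":0,"wy":0,"wz":0},{"grip":0,"tx":0,"ty":0,"tz":6,"wx":0,"wy":0,"wz":0},{"grip":0,"tx":4,"ty":0,"tz":0,"wx":0,"wy":0,"wz":0},{"grip":0,"tx":5,"ty":0,"tz":0,"wx":0,"wy":0,"wz":0},{"grip":0,"tx":5,"ty":0,"tz":0,"wx":0,"wy":0,"wz":0},{"grip":0,"tx":3,"ty":0,"tz":0,"wx":0,"wy":0,"wz":0},{"grip":0,"tx":0,"ty":0,"tz":0,"wx":0,"wy":0,"wz":0}]'
python3 look.py s20 210 110
```

```text
time_s: 18.63
eef_pos: [552.4, 19.3, 23.9]
ee_rot: [-0.496, 0.497, -0.503, 0.503]
force: [0.1, 1.0, 0.3]
grip_width: -0.004
[552.41369994  19.66040989  23.90459321] [0.05409598 0.08592931 0.0075563 ]
```

View pics/s20z.png

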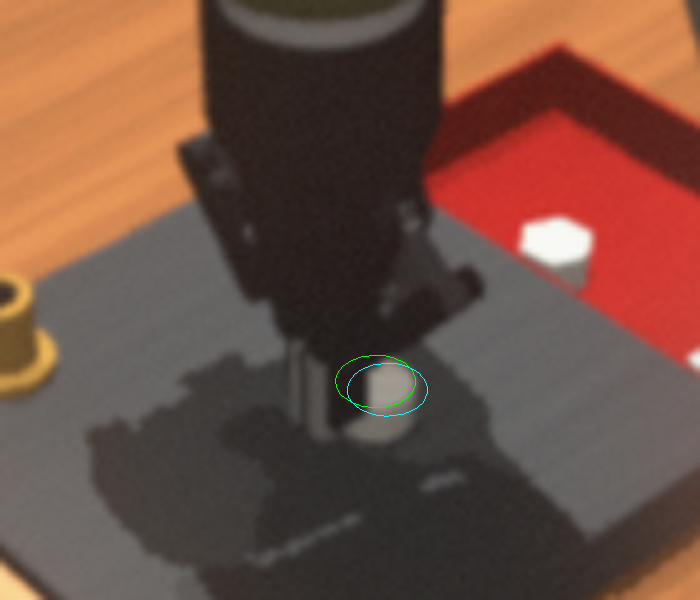

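```bash
python3 -m handwheel '[{"grip":0,"tx":4,"ty":0,"tz":0,"wx":0,"wy":0,"wz":0},{"grip":0,"tx":5,"ty":0,"tz":0,"wx":0,"wy":0,"wz":0},{"grip":0,"tx":5,"ty":0,"tz":0,"wx":0,"wy":0,"wz":0},{"grip":0,"tx":5,"ty":0,"tz":0,"wx":0,"wy":0,"wz":0},{"grip":0,"tx":5,"ty":0,"tz":0,"wx":0,"wy":0,"wz":0},{"grip":0,"tx":5,"ty":0,"tz":0,"wx":0,"wy":0,"wz":0},{"grip":0,"tx":3,"ty":0,"tz":0,"wx":0,"wy":0,"wz":0},{"grip":0,"tx":0,"ty":0,"tz":0,"wx":0,"wy":0,"wz":0}]'
python3 look.py s21 230 100
```

```text
time_s: 19.35
eef_pos: [552.1, -12.6, 23.9]
ee_rot: [-0.497, 0.497, -0.503, 0.503]
force: [0.5, 0.6, -0.8]
grip_width: -0.004
[552.0137368  -12.17498474  23.85766477] [-0.07242899 -0.11180966  0.43913794]
```

View pics/s21z.png

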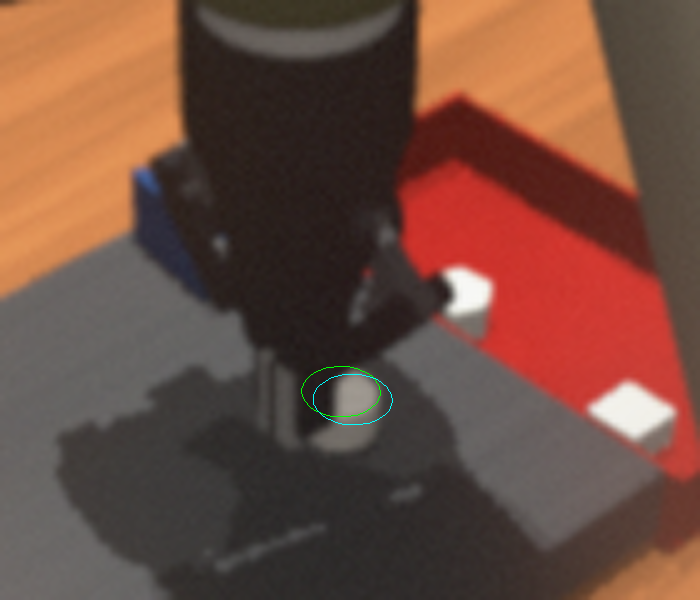

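Still centred on the pusher (right extreme ~379, matching the green outline). Continue.

```bash
python3 -m handwheel '[{"grip":0,"tx":4,"ty":0,"tz":0,"wx":0,"wy":0,"wz":0},{"grip":0,"tx":5,"ty":0,"tz":0,"wx":0,"wy":0,"wz":0},{"grip":0,"tx":5,"ty":0,"tz":0,"wx":0,"wy":0,"wz":0},{"grip":0,"tx":5,"ty":0,"tz":0,"wx":0,"wy":0,"wz":0},{"grip":0,"tx":5,"ty":0,"tz":0,"wx":0,"wy":0,"wz":0},{"grip":0,"tx":5,"ty":0,"tz":0,"wx":0,"wy":0,"wz":0},{"grip":0,"tx":5,"ty":0,"tz":0,"wx":0,"wy":0,"wz":0},{"grip":0,"tx":3,"ty":0,"tz":0,"wx":0,"wy":0,"wz":0},{"grip":0,"tx":0,"ty":0,"tz":0,"wx":0,"wy":0,"wz":0}]'
python3 look.py s22 240 100
```

```text
time_s: 20.15
eef_pos: [551.6, -49.6, 23.9]
ee_rot: [-0.497, 0.497, -0.503, 0.503]
force: [0.6, -0.2, 0.7]
grip_width: 0.001
[551.53064602 -49.15523525  23.86837507] [-0.0851933   0.66940102 -0.17032519]
```

View pics/s22z.png

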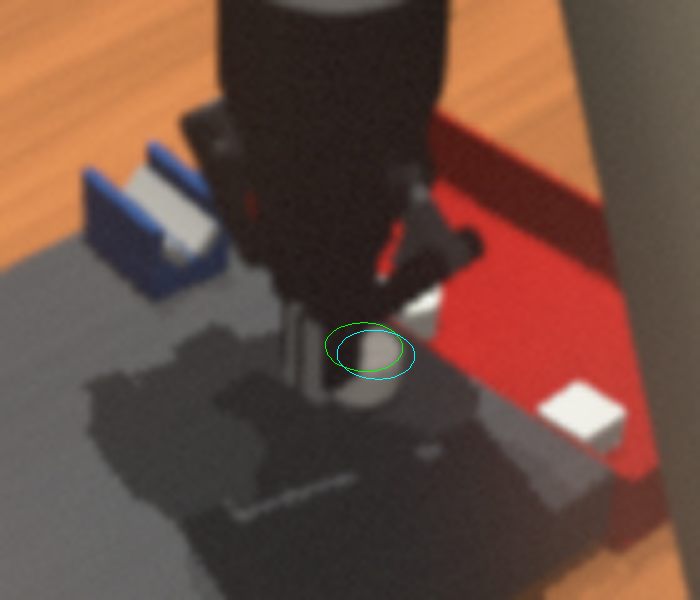

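```bash
python3 -m handwheel '[{"grip":0,"tx":4,"ty":0,"tz":0,"wx":0,"wy":0,"wz":0},{"grip":0,"tx":5,"ty":0,"tz":0,"wx":0,"wy":0,"wz":0},{"grip":0,"tx":5,"ty":0,"tz":0,"wx":0,"wy":0,"wz":0},{"grip":0,"tx":5,"ty":0,"tz":0,"wx":0,"wy":0,"wz":0},{"grip":0,"tx":5,"ty":0,"tz":0,"wx":0,"wy":0,"wz":0},{"grip":0,"tx":5,"ty":0,"tz":0,"wx":0,"wy":0,"wz":0},{"grip":0,"tx":3,"ty":0,"tz":0,"wx":0,"wy":0,"wz":0},{"grip":0,"tx":0,"ty":0,"tz":0,"wx":0,"wy":0,"wz":0}]'
python3 look.py s23 250 90
```

```text
time_s: 20.87
eef_pos: [551.2, -81.5, 23.9]
ee_rot: [-0.497, 0.497, -0.503, 0.503]
force: [0.1, 0.1, -0.8]
grip_width: 0.0
[551.10893625 -81.18159304  23.87540233] [-0.56293556 -0.40217294  0.53616195]
```

View pics/s23z.png

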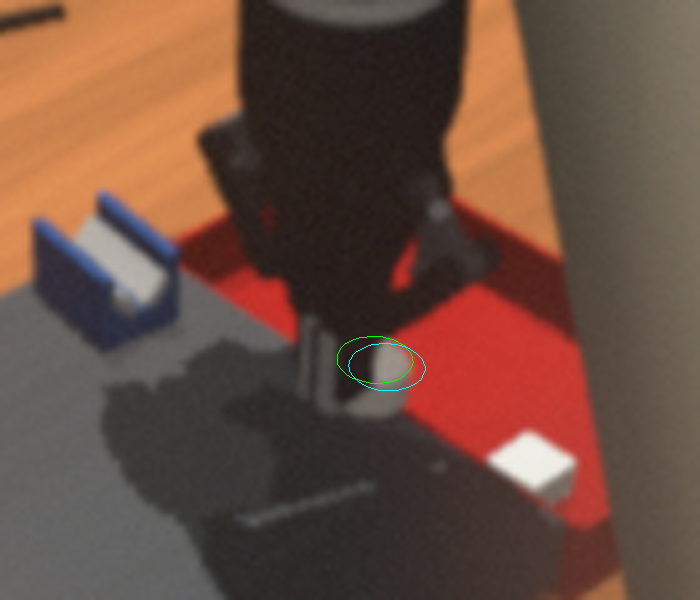

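```bash
python3 -m handwheel '[{"grip":0,"tx":4,"ty":0,"tz":0,"wx":0,"wy":0,"wz":0},{"grip":0,"tx":6,"ty":0,"tz":0,"wx":0,"wy":0,"wz":0},{"grip":0,"tx":6,"ty":0,"tz":0,"wx":0,"wy":0,"wz":0},{"grip":0,"tx":6,"ty":0,"tz":0,"wx":0,"wy":0,"wz":0},{"grip":0,"tx":6,"ty":0,"tz":0,"wx":0,"wy":0,"wz":0},{"grip":0,"tx":6,"ty":0,"tz":0,"wx":0,"wy":0,"wz":0},{"grip":0,"tx":6,"ty":0,"tz":0,"wx":0,"wy":0,"wz":0},{"grip":0,"tx":5,"ty":0,"tz":0,"wx":0,"wy":0,"wz":0},{"grip":0,"tx":0,"ty":0,"tz":0,"wx":0,"wy":0,"wz":0}]'
python3 look.py s24 250 90
```

```text
time_s: 21.67
eef_pos: [550.5, -126.9, 23.8]
ee_rot: [-0.496, 0.497, -0.503, 0.504]
force: [0.7, -1.8, 0.2]
grip_width: -0.001
[ 550.50911467 -126.28876932   23.82810485] [-1.40640076  0.82487131  0.02502691]
```

View pics/s24z.png

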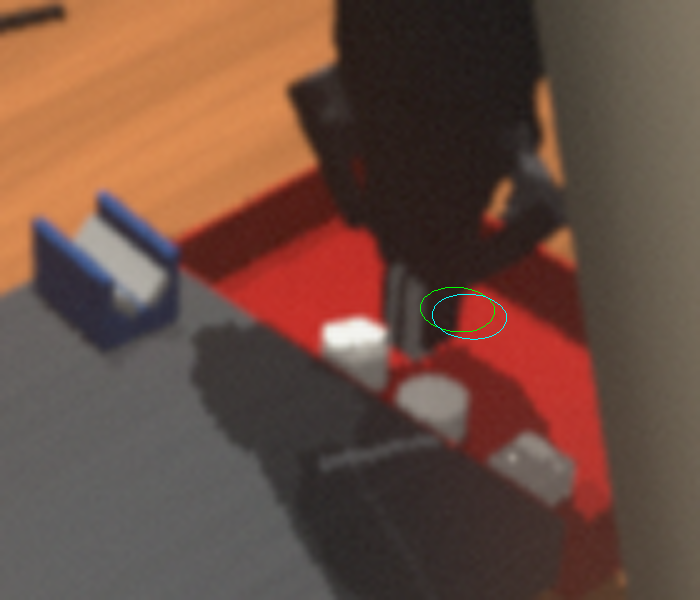

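```bash
python3 -m handwheel '[{"grip":0,"tx":0,"ty":-25,"tz":0,"wx":0,"wy":0,"wz":0},{"grip":0,"tx":0,"ty":-30,"tz":0,"wx":0,"wy":0,"wz":0},{"grip":0,"tx":0,"ty":-30,"tz":0,"wx":0,"wy":0,"wz":0},{"grip":0,"tx":0,"ty":-30,"tz":0,"wx":0,"wy":0,"wz":0},{"grip":0,"tx":20,"ty":-20,"tz":-10,"wx":0,"wy":0,"wz":0},{"grip":0,"tx":30,"ty":0,"tz":-22,"wx":0,"wy":0,"wz":0},{"grip":0,"tx":30,"ty":0,"tz":-22,"wx":0,"wy":0,"wz":0},{"grip":0,"tx":30,"ty":0,"tz":-22,"wx":0,"wy":0,"wz":0},{"grip":0,"tx":30,"ty":0,"tz":-22,"wx":0,"wy":0,"wz":0},{"grip":0,"tx":30,"ty":0,"tz":-22,"wx":0,"wy":0,"wz":0}]'
python3 -m handwheel '[{"grip":0,"tx":30,"ty":0,"tz":-22,"wx":0,"wy":0,"wz":0},{"grip":0,"tx":30,"ty":0,"tz":-22,"wx":0,"wy":0,"wz":0},{"grip":0,"tx":30,"ty":0,"tz":-22,"wx":0,"wy":0,"wz":0},{"grip":0,"tx":30,"ty":0,"tz":-22,"wx":0,"wy":0,"wz":0},{"grip":0,"tx":20,"ty":0,"tz":-10,"wx":0,"wy":0,"wz":0},{"grip":0,"tx":0,"ty":0,"tz":0,"wx":0,"wy":0,"wz":0},{"grip":0,"tx":0,"ty":0,"tz":0,"wx":0,"wy":0,"wz":0}]'
python3 - <<'E'
from h import *
c=cap('top','t25.png');s=cap('side','s25.png'); print(sense()['eef_pos'],sense()['dq'].round(3))
a=cv2.imread('pics/t25.png'); b=cv2.imread('pics/top0.png')
cv2.imwrite('pics/cmp.png',cv2.resize(np.vstack([b[100:270,140:440],a[100:270,140:440]]),None,fx=1.75,fy=1.75))
# displacement of keepers
for n,f0,f1,boxes in(('top','top0.png','t25.png',[(238,116,30,34),(320,112,34,44)]),('side','side0.png','s25.png',[(196,160,28,32),(252,126,36,34)])):
    A=cv2.imread('pics/'+f0);B=cv2.imread('pics/'+f1)
    for x,y,w,h in boxes:
        r=cv2.matchTemplate(B[y-8:y+h+8,x-8:x+w+8],A[y:y+h,x:x+w],cv2.TM_CCOEFF_NORMED);_,v,_,l=cv2.minMaxLoc(r);print(n,round(v,3),l[0]-8,l[1]-8)
E
```

```text
time_s: 22.55
eef_pos: [427.2, -295.0, 159.0]
ee_rot: [-0.497, 0.497, -0.503, 0.503]
force: [0.1, -0.5, 0.7]
grip_width: 0.001
time_s: 23.13
eef_pos: [328.2, -433.2, 158.6]
ee_rot: [0.496, -0.496, 0.504, -0.503]
force: [-0.4, -0.7, -0.4]
grip_width: -0.001
[ 329.11277795 -432.04081896  158.82104724] [ 0.013 -0.004 -0.    -0.    -0.001 -0.001]
top 0.999 0 0
top 0.999 0 0
side 0.999 0 0
side 0.999 0 0
```

View pics/cmp.png

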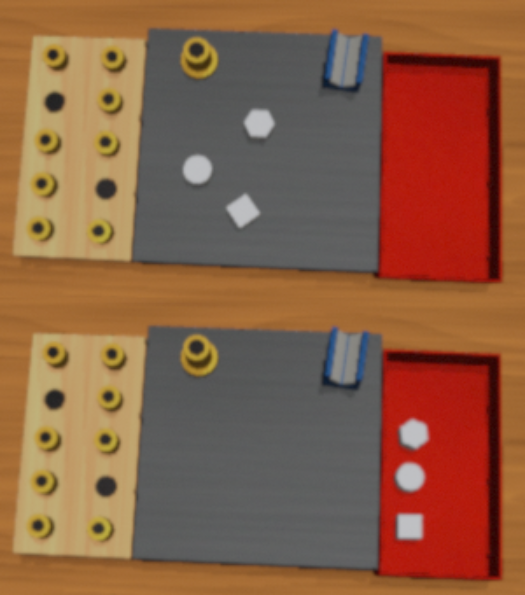

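View pics/s25.png

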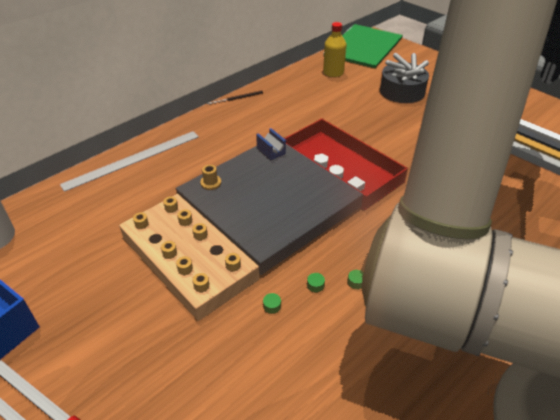

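The three offcuts lie flat in the tray (side view near (321,159), (337,170) and (356,183)). The bushing, V-block and rack haven't changed, and the arm is clear.

```bash
python3 -c "
from h import *
print(ctrl.finish_job(), sense()['time_s'])"
```

```text
the job is handed in; nothing more can be done
the job is handed in; nothing more can be done
```

All three bare metal offcuts are in the red scrap tray. I swept them across the plate with the fingers shut and picked nothing up. I handed the job in at about 23.2 s.

**Last checks:**
- The top and side pictures show the hex, round and square offcuts lying in the tray.
- Matching the before and after pictures gave zero pixel shift for both the bushing and the V-block, in both views.
- The rack looked unchanged and the green look-alikes visible in the side view were still in place.
- The arm was clear of everything. Force readings, taken at the end of each move and at each look, never went above about 2 N.

**What disagreed or went wrong:**
- **Fingertip height:** the pictures put the shut fingertips about 21 mm above the reported TCP. My first pass, at a reported height of 44 mm, went over the hex without touching it, so I did the sweeps at a reported height of about 24 mm.
- **Recentring:** I had to recentre the pusher once behind the hex and once behind the square. On the round offcut I made one correction that wasn't needed and undid it.
- **Command format:** my first move command was refused because its rows left out some keys. The arm did not move.

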